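Clear the trimming station and bin the cut rods

ROBOT

A 6-joint arm with a two-finger parallel gripper is mounted at the origin on the work surface. World frame = base frame: x ahead of the robot, y to its left, z up, the work surface at z = 0. Lengths are in m, angles in rad, forces in N, time in s.
With the tool pointing down it reaches from about 0.375 to 0.975 m from the base axis. Payload 3.8 kg.
Tool frame: the origin (TCP) lies at the very end of the fingers, on their centre line; the grasp point (between the pads) lies 19 mm behind it; z points along the fingers, y is the line along which they close (so a half turn about z gives the same grasp; the last joint's range is limited). The gripper opens to 88 mm and grips with 3 to 60 N. Pads are 18 mm wide; open, the fingers measure 123 mm over their backs; the gripper's body (75 mm by 187 mm) begins 45 mm behind the grasp point.
Start: joints at [1.085, 0.264, 1.604, -0, 1.274, -0.037], TCP at [0.293, 0.608, 0.239] pointing down, gripper open.
Joint ranges: [-2.63, 2.63], [-0.94, 2.18], [0.31, 2.57], [-1.31, 4.45], [0, 2.66], [-2.55, 2.55]. Speed limits (rad/s): [2.57, 2.57, 3.14, 3.14, 3.14, 3.14].

INTERFACE

Orientations are given as a unit quaternion [x, y, z, w].
In Python, from bench import monitor, eyes, sign_off gives the robot as it stands. The module is installed in compiled form; this text tells all that it offers.
- The arm moves only by the tool step_arm, never from a script. Its arguments are lists of equal length, an entry for each row: "claw": the finger opening in m, from 0 to 0.0881; "linear": the shift along the world's x, y, z in m, a list of three; "twist": the turn, a rotation vector about the world's x, y, z in rad, a list of three. A call has 1 to 8 rows; each row is the pose to reach, as a shift and turn from the pose commanded when the call began; what a row does not reach only later rows make up. A row lasts 1/12 s, in which the tool goes at most 41.7 mm and 7.16 degrees, less where a joint would pass 70% of its speed; a pose out of reach is approached as far as the arm can. A call with a gripper value outside its range is refused whole. The fingers move at their own pace and stop on an object; the grip force is fixed at half the most. Time passes only in rows, so rows that repeat a pose let the fingers close. It gives the time, the measured TCP pose, the force, the opening and the grip force at its end, in the units of the state.
- monitor.sense(): the state, without advancing time (a new reading comes with each control period).
- eyes.get_image(name): name is "scene" or "top"; returns a dict with "color" (384x512x3 uint8, blue, green, red), "range_z" (384x512 float32, m along the optical axis (not along the pixel's ray), 0 where there is no reading), "K" (3x3 intrinsics, pixels), "dist_coeffs" ([k1, k2, p1, p2, k3] as OpenCV has them; the pictures are not rectified), "rvec" (rotation vector, rad) and "tvec" (3), from world to camera coordinates, as OpenCV has them. Camera axes: x right, y down, z forward; pixel columns grow to the right and rows downward; lengths in m; the calibration is good to about 2 mm. A picture is of the moment at which its call begins.
- sign_off(): hands the job in; it is judged then, once.
The state is a dict: "t": time; "q": joint angles; "qd": joint speeds; "effort": joint torques, N m; "tcp_pos": TCP position; "ee_rot": TCP orientation; "contact_force": force on the tool from outside, world axes, zero at the start; "moment": the same for the moment, N m; "grip_width": opening from 0.0 (shut) to 1.0 (fully open); "gripper_force": force on a finger pad.
Only numpy, scipy, OpenCV 4.12 (cv2) and the standard library are available. Lean on these libraries where they do the work, as an engineer would, in place of code of your own. Each camera call takes 0.05 s, during which the arm holds its last target. There are 200 camera calls.

TASK

First scrape every loose offcut off the trimming plate into its trough with the scraper block, never touching the offcuts with the fingers. Then slide the bin's shutter fully open, carry the tote over, turn it so its rods lie along the slot, and tip every rod in. Finish with the shutter fully shut again, the scraper standing on the middle of its rubber pad and the empty tote standing flat on the middle of the cleared plate; leave the other things on the bench alone.

Things in the scene. Friction and masses are not known exactly. Their poses are not given: they have to be found in the camera images.
- station: fixed trimming station, grey, 235 (x) x 200 (y) mm, with a bare aluminium plate. Origin on the table under the plate's middle. Plate top 32 mm above the table, x -80 to +80, y -95 to +95; 5 mm fences, 10 mm above the plate, close its -x, -y and +y edges; the +x edge is open and drops into the catch trough. The tote must stand inside the fences.
- trough (a point): middle of the trough's floor, 4 mm above the table; the trough is open above, spans x 80 to 146 and y -95 to +95 in the station's frame, walls 5 mm thick with their tops 34 mm above the table
- rod_bin: fixed dark steel bin, 200 (x) x 120 (y) x 80 (z) mm, flat closed top with one slot 150 mm long (along its x) and 36 mm wide in the middle; walls 5 mm, top sheet 4 mm. Origin on the table under its middle.
- shutter (a joint): the bin's flat aluminium shutter on top of its slot, 156 x 44 x 3 mm. Slides along the bin's y: 0 m = shut (slot covered), 0.044 m = fully open (shifted 44 mm to the bin's +y, slot clear). About 1.5 N of friction; it stays where it is left.
- shutter_tab (a point): centre of the shutter's upright black tab, 60 (bin's x) x 10 (y) x 30 mm tall, on the sheet; at bin y = 14 mm when shut, 58 mm when open; the tab's top is 113 mm, its centre 98 mm above the table
- tote: loose grey tote, about 0.3 kg, 144 long (x) x 108 mm wide (y), bar handle above, symmetric; origin: centre of underside. Floor 52 mm wide, top at z 4; each long side flares up at 25 degrees to a pouring lip at y +-54, z 17 mm; ends closed; stands on its 68 mm wide end walls. Tilted about its x by some 50 degrees, the rods roll sideways over the lip, parallel to its x.
- tote_handle (a point): centre of the tote's handle bar: 144 mm long along the tote's x, 12 mm thick (y), 22 mm tall, centre 86 mm above the tote's underside, with open space on both sides of it and below it
- pad: fixed black rubber pad, 90 (x) x 150 (y) x 3 mm, origin under its middle
- scraper: loose scraper block, about 0.12 kg, standing upright: black foot 36 (x) x 90 (y) x 16 mm with a wooden grip 16 (x) x 50 (y) mm above it, total height 66 mm. Origin: centre of its underside. The long 16 mm thick grip is held across x. Starts on the pad.
- rod0: aluminium rod, 12 mm diameter, 120 mm long, 37 g, origin at its middle, lying along its x; starts in the tote. 2 to 4 of the rods are present, the others are None
- rod1: aluminium rod, 12 mm diameter, 120 mm long, 37 g, origin at its middle, lying along its x; starts in the tote. 2 to 4 of the rods are present, the others are None
- rod2: aluminium rod, 12 mm diameter, 120 mm long, 37 g, origin at its middle, lying along its x; starts in the tote. 2 to 4 of the rods are present, the others are None
- rod3: aluminium rod, 12 mm diameter, 120 mm long, 37 g, origin at its middle, lying along its x; starts in the tote. 2 to 4 of the rods are present, the others are None
- chip0: loose brass offcut 22 x 14 x 10 mm (x, y, z), 20 g, origin at the centre of its underside; starts on the plate. 4 to 6 offcuts are present, the others are None
- chip1: loose brass offcut 18 x 16 x 12 mm (x, y, z), 20 g, origin at the centre of its underside; starts on the plate. 4 to 6 offcuts are present, the others are None
- chip2: loose brass offcut 24 x 12 x 10 mm (x, y, z), 20 g, origin at the centre of its underside; starts on the plate. 4 to 6 offcuts are present, the others are None
- chip3: loose brass offcut 18 x 14 x 10 mm (x, y, z), 20 g, origin at the centre of its underside; starts on the plate. 4 to 6 offcuts are present, the others are None
- chip4: loose brass offcut 20 x 16 x 12 mm (x, y, z), 20 g, origin at the centre of its underside; starts on the plate. 4 to 6 offcuts are present, the others are None
- chip5: loose brass offcut 22 x 12 x 12 mm (x, y, z), 20 g, origin at the centre of its underside; starts on the plate. 4 to 6 offcuts are present, the others are None
- tape_roll: bystander: yellow tape roll 96 mm wide, 25 mm tall, to be left alone
- wrench: bystander: steel wrench lying flat, to be left alone
- screw_jar: bystander: glass jar with steel lid, 75 mm tall, 64 mm wide, to be left alone
- screwdriver: bystander: screwdriver lying flat, to be left alone
- tape_measure: bystander: black tape measure 65 x 35 x 60 mm, to be left alone
Not all that is in view belongs to the job. Several things look just like the pad: the one meant starts farthest from the robot's base.

How it is judged:
On the way, in this order (a step that is already met when the one before it is completed fails the run):
1. all offcuts lie in the trough (x of chip0 in the frame of station between 0.078 and 0.15 m and y of chip0 in the frame of station between -0.1 and 0.1 m and z of each of chip0, chip1, chip2, chip3, chip4, chip5 in the frame of station below 0.03 m and x of chip1 in the frame of station between 0.078 and 0.15 m and y of chip1 in the frame of station between -0.1 and 0.1 m and x of chip2 in the frame of station between 0.078 and 0.15 m and y of chip2 in the frame of station between -0.1 and 0.1 m and x of chip3 in the frame of station between 0.078 and 0.15 m and y of chip3 in the frame of station between -0.1 and 0.1 m and x of chip4 in the frame of station between 0.078 and 0.15 m and y of chip4 in the frame of station between -0.1 and 0.1 m and x of chip5 in the frame of station between 0.078 and 0.15 m and y of chip5 in the frame of station between -0.1 and 0.1 m), for 0.2 s.
2. the tote is tipped over the bin with its length along the slot (angle between tote's own z axis and vertical above 0.3 rad and angle between the x axis of tote and the x axis of rod_bin, either way round below 0.25 rad and horizontal distance between tote and rod_bin below 0.16 m), for 0.04 s.
3. all rods are inside the bin (z of rod0 in the frame of rod_bin between 0 and 0.04 m and x of rod0 in the frame of rod_bin between -0.1 and 0.1 m and y of rod0 in the frame of rod_bin between -0.06 and 0.06 m and z of rod1 in the frame of rod_bin between 0 and 0.04 m and x of rod1 in the frame of rod_bin between -0.1 and 0.1 m and y of rod1 in the frame of rod_bin between -0.06 and 0.06 m and z of rod2 in the frame of rod_bin between 0 and 0.04 m and x of rod2 in the frame of rod_bin between -0.1 and 0.1 m and y of rod2 in the frame of rod_bin between -0.06 and 0.06 m and z of rod3 in the frame of rod_bin between 0 and 0.04 m and x of rod3 in the frame of rod_bin between -0.1 and 0.1 m and y of rod3 in the frame of rod_bin between -0.06 and 0.06 m), for 0.2 s.
At the end, for the whole second after the job is handed in: Every offcut lies in the trough below plate level; every rod inside the bin (middle under 40 mm above the table); tote flat on the plate (tilt under 0.06 rad), middle within 60 mm of the plate's middle; scraper upright, within 35 mm of the pad's middle; both at rest; shutter shut to within 6 mm (all of step 1 and all of step 3 and angle between tote's own z axis and vertical below 0.06 rad and z of tote in the frame of station between 0.028 and 0.037 m and x of tote in the frame of station between -0.06 and 0.06 m and linear speed of each of tote, scraper below 0.03 m/s and horizontal distance between scraper and pad below 0.035 m and angle between scraper's own z axis and vertical below 0.1 rad and height (world z) of scraper below 0.01 m and value of joint shutter below 0.006 m); the robot touches nothing.
It fails at once if the fingers touch an offcut (contact force between the fingers and chip0 above 0.5 N or contact force between the fingers and chip1 above 0.5 N or contact force between the fingers and chip2 above 0.5 N or contact force between the fingers and chip3 above 0.5 N or contact force between the fingers and chip4 above 0.5 N or contact force between the fingers and chip5 above 0.5 N).
It fails at once if a bystander is moved more than 40 mm (distance of any of tape_roll, wrench, screw_jar, screwdriver, tape_measure from where it was at the start of the episode above 0.04 m).
Of rod0, rod1, rod2, rod3 only 2 to 4 are there at a start; the rules pass over those that are not, and their reading is None.
Of chip0, chip1, chip2, chip3, chip4, chip5 only 4 to 6 are there at a start; the rules pass over those that are not, and their reading is None.
At some moment in a run one of tote, scraper may be knocked a few centimetres aside while the robot is not near it.
It also fails if it takes over 192 s, if anything falls off the work surface, if the arm or the gripper's body presses on something with over 40 N, if the wrist force passes 120 N, or if a joint passes its speed limit or range.

## Working session

There is one attempt and no reset: what is moved stays moved. The work goes in short steps, Python scripts to look and compute and a tool call to move; the robot and the scene stay as the last step left them, time stands still between calls to the robot, and variables do not carry over. Pictures are saved under pics/ and viewed, at most 14 in all, crops included, and the job is handed in when it is done.

Besides the shell and the picture viewer there is one more tool, called after ">>>" as name(argument=value, ...), one argument or row to a line, values as JSON. step_arm: Moves the arm, as the interface text tells. Its arguments: {"type":"object","properties":{"claw":{"type":"array","items":{"type":"number"}},"linear":{"type":"array","items":{"type":"array","items":{"type":"number"}}},"twist":{"type":"array","items":{"type":"array","items":{"type":"number"}}}},"required":["claw","linear","twist"]}

```bash
mkdir -p pics; cat > h.py <<'E'
import cv2,numpy as np
from bench import monitor,eyes,sign_off
def grab(n):
    im=eyes.get_image(n); 
    im={k:np.array(v) if not isinstance(v,np.ndarray) else v for k,v in im.items()}
    return im
def rays(im,uv):
    uv=np.asarray(uv,float).reshape(-1,1,2)
    p=cv2.undistortPoints(uv,im['K'].astype(float),im['dist_coeffs'].astype(float)).reshape(-1,2)
    R=cv2.Rodrigues(im['rvec'].astype(float))[0]
    d=np.c_[p,np.ones(len(p))]@R; c=-R.T@im['tvec'].reshape(3).astype(float)
    return c,d
def onplane(im,uv,z):
    c,d=rays(im,uv); s=(z-c[2])/d[:,2]; return c+d*s[:,None]
def cloud(im):
    h,w=im['range_z'].shape; v,u=np.mgrid[:h,:w]
    c,d=rays(im,np.c_[u.ravel(),v.ravel()])
    return (c+d*im['range_z'].reshape(-1,1)).reshape(h,w,3)
E
python3 - <<'E'
from h import *
for n in('top','scene'):
    im=grab(n); cv2.imwrite(f'pics/{n}0.png',cv2.resize(im['color'],(800,600))); np.savez(f'{n}0.npz',**im)
    print(n,rays(im,[[256,192]]),(im['range_z']>0).mean())
print(monitor.sense())
E
```

```text
top (array([ 0.31371952, -0.01685999,  1.01372296]), array([[ 0.20550329, -0.03792229, -0.97816273]])) 0.9957834879557291
scene (array([ 1.06008846, -0.72470655,  0.88105499]), array([[-0.46190484,  0.58804031, -0.66416505]])) 0.9960581461588541
{'t': 0.1, 'q': array([ 1.08510190e+00,  2.64669663e-01,  1.60520200e+00,  2.97176201e-05,
        1.27369875e+00, -3.69081912e-02]), 'qd': array([ 1.11624804e-03, -5.06598998e-04, -3.19955292e-03,  2.46949081e-05,
        6.77676789e-05, -1.82568903e-03]), 'effort': array([-2.86820241e-04, -5.03621221e+01, -3.58071434e+01,  7.30525400e-02,
        2.34995910e-02, -6.81723554e-05]), 'tcp_pos': array([0.29256978, 0.60760565, 0.23753713]), 'ee_rot': array([ 2.22518882e-01,  9.74927879e-01, -9.51643645e-04, -2.69186816e-04]), 'contact_force': array([ 0.21362878,  0.37610015, -0.46985037]), 'moment': array([0.01032361, 0.02913101, 0.01189083]), 'gripper_force': 0.0, 'grip_width': 0.9990715417044925}
```

View pics/top0.png

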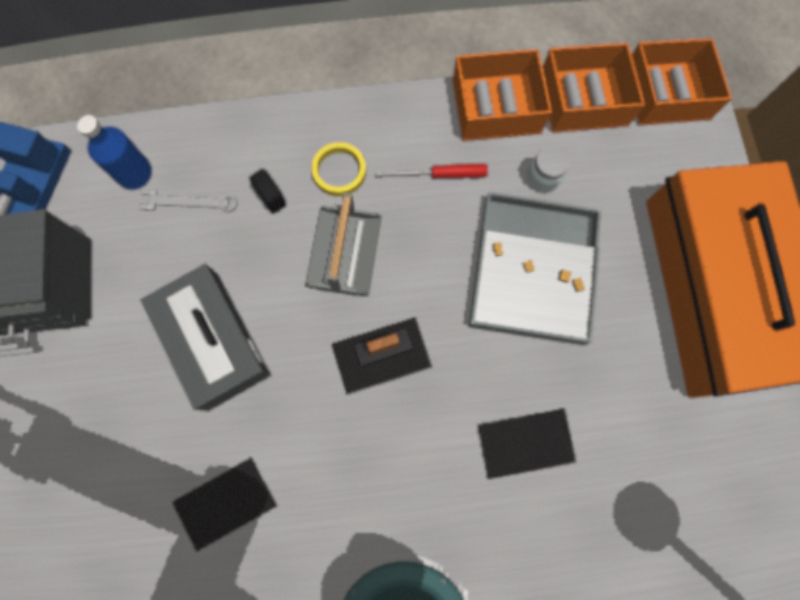

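View pics/scene0.png

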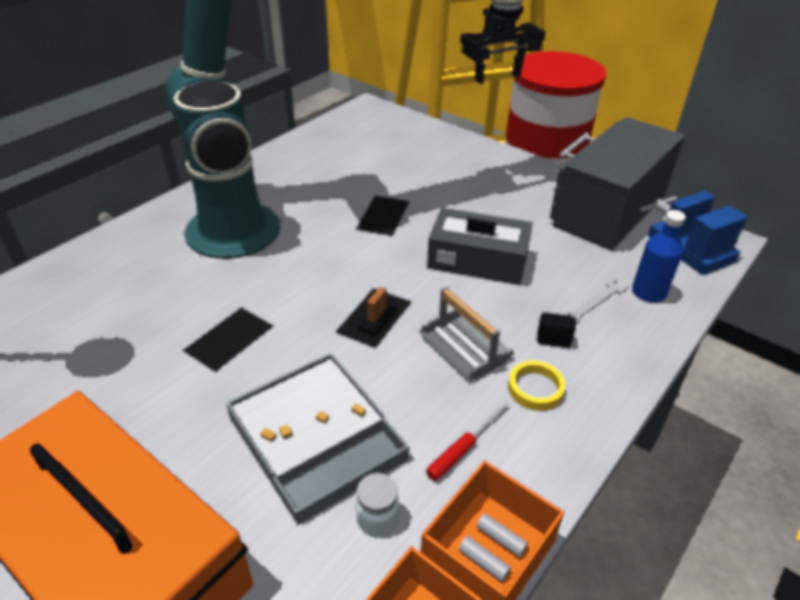

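Top view (800-wide): plate (535,285) with 4 chips at (498,248), (528,266), (565,275), (579,285), trough at its far side. Scraper (382,343) on the pad (382,355), tote (343,250), bin (205,337). The scene view agrees.

```bash
cat >> h.py <<'E'
def rect(P):
    (c,s,a)=cv2.minAreaRect((P[:,:2]*1000).astype(np.float32)); 
    if s[0]<s[1]: s=s[::-1]; a+=90   # a = direction of long side
    return np.round(c,1),np.round(s,1),round((a+90)%180-90,1)
def roi(im,x0,y0,x1,y1):   # 800x600 coordinates
    m=np.zeros(im['range_z'].shape,bool); m[int(y0*.64):int(y1*.64),int(x0*.64):int(x1*.64)]=1; return m
def big(m):
    n,l,s,_=cv2.connectedComponentsWithStats(m.astype(np.uint8)); return l==1+np.argmax(s[1:,4])
E
python3 - <<'E'
from h import *
im=dict(np.load('top0.npz')); C=cloud(im); z=C[...,2]; col=im['color']; hsv=cv2.cvtColor(col,cv2.COLOR_BGR2HSV); H,S,V=cv2.split(hsv)
def rp(n,m):
    m=big(m); P=C[m]; print(n,rect(P),'z',np.round(np.percentile(P[:,2],[5,50,95]),4),m.sum())
def chk(n,m,zz):
    m=big(m); v,u=np.nonzero(m); P=onplane(im,np.c_[u,v],zz); print(n,'plane',rect(P),m.sum())
st=roi(im,455,185,615,350)
rp('station',st&(z>.02)&(z<.06)); chk('plate',st&(V>190)&(S<40),.032); chk('station all',st&(z>.012)&(z<.06),.036)
ch=st&(S>110)&(H>8)&(H<30)
n,l,s,c=cv2.connectedComponentsWithStats(ch.astype(np.uint8))
for i in range(1,n):
    if s[i,4]>5: v,u=np.nonzero(l==i); print('chip',s[i,4],rect(onplane(im,np.c_[u,v],.043)))
b=roi(im,130,255,280,420)
rp('bin',b&(z>.07)&(z<.095)); rp('tab',b&(z>.1)); chk('sheet',b&(V>170)&(S<50),.083); chk('tabdark',b&(V<60)&(z>.1),.113); 
p=roi(im,325,310,440,400)
chk('pad',p&(V<70)|p&(z>.008),.003); rp('foot',p&(z>.01)&(z<.03)); rp('grip',p&(z>.05)); chk('grip',p&(S>90)&(H<25)&(z>.03),.066)
t=roi(im,295,185,390,305)
rp('handle',t&(z>.08)); chk('handlec',t&(S>80)&(H<25),.097); rp('tote',t&(z>.01)&(z<.1))
for n,(u0,v0,u1,v1) in dict(tape=(305,135,372,200),wr=(135,180,242,218),jar=(520,140,575,195),sd=(372,155,492,185),tm=(245,163,290,217)).items():
    r=roi(im,u0,v0,u1,v1)&(z>.008)&(z<.12); print(n,rect(C[r]),z[r].max() if r.any() else 0)
E
```

```text
station (array([ 553.7, -293.2]), array([239.9, 200.1]), -16.1) z [0.0287 0.0326 0.0427] 5137
plate plane (array([ 522.4, -283.1]), array([185.9, 157.4]), 73.9) 3813
station all plane (array([ 550.9, -292.1]), array([242.1, 203.2]), -16.1) 5298
chip 26 (array([ 586.2, -226.9]), array([17.7,  9.3]), 8.9)
chip 24 (array([ 550.8, -273.6]), array([14.1, 11.1]), 19.9)
chip 32 (array([ 527.7, -333. ]), array([16.4, 13.3]), -10.4)
chip 30 (array([ 509.7, -352.1]), array([17.3, 11.2]), 7.9)
bin (array([492.2, 267.4]), array([202.4, 121.8]), 23.4) z [0.0783 0.0816 0.086 ] 3807
tab (array([496.9, 252.9]), array([58.6, 10.9]), 24.7) z [0.1019 0.1137 0.1165] 126
sheet plane (array([493.3, 265.9]), array([155.5,  43.4]), 23.5) 889
tabdark plane (array([496.4, 249.4]), array([58.9,  7.4]), 23.2) 76
pad plane (array([436.9, -12.5]), array([146.3,  86.8]), -77.9) 1798
foot (array([448.6, -18.2]), array([89.1, 36.5]), -78.3) z [0.0157 0.0194 0.0225] 335
grip (array([387.2, -28.9]), array([140.7,  49. ]), 9.9) z [0.0585 0.0688 0.0719] 146
grip plane (array([446.5, -18.3]), array([49.8, 19.6]), -78.1) 164
handle (array([501.5,  24. ]), array([379.5,  60.4]), 3.2) z [0.0843 0.0969 0.1001] 337
handlec plane (array([622.1,  31.2]), array([132.5,  15.3]), -16.3) 260
tote (array([646.2,  26.2]), array([200.6, 117.2]), -11.8) z [0.0109 0.017  0.098 ] 1686
tape (array([756.6,  31.5]), array([129.4,  96. ]), -19.2) 0.09983466748149228
wr (array([760.5, 305.5]), array([189.9,  52.6]), 81.6) 0.03984805943197289
jar (array([ 718.5, -335.9]), array([61.6, 58.8]), 10.7) 0.07940399166476741
sd (array([ 751.7, -139.5]), array([195.7,  26.6]), 83.9) 0.03129490817556846
tm (array([738.9, 150.2]), array([62.7, 36.3]), 26.9) 0.06595071675957842
```

>>> step_arm(
  claw=[0.085,0.085,0.085,0.085,0.085,0.085,0.085,0.085],
  linear=[
    [0.01,-0.04,0],
    [0.02,-0.08,0],
    [0.03,-0.12,0],
    [0.04,-0.16,0],
    [0.05,-0.2,0],
    [0.06,-0.24,0],
    [0.07,-0.28,0],
    [0.077,-0.313,0],
  ],
  twist=[
    [0,0,-0.114],
    [0,0,-0.228],
    [0,0,-0.342],
    [0,0,-0.456],
    [0,0,-0.57],
    [0,0,-0.684],
    [0,0,-0.798],
    [0,0,-0.914],
  ],
)

```text
t: 0.77
tcp_pos: [0.3697, 0.2925, 0.2382]
ee_rot: [0.632, 0.775, -0.001, 0.0]
contact_force: [0.9, -0.2, 0.4]
grip_width: 0.965
gripper_force: 0.0
```

>>> step_arm(
  claw=[0.06,0.06,0.06,0.06,0.06,0.06,0.06,0.06],
  linear=[
    [0.078,-0.311,-0.05],
    [0.078,-0.311,-0.05],
    [0.078,-0.311,-0.05],
    [0.078,-0.311,-0.05],
    [0.078,-0.311,-0.05],
    [0.078,-0.311,-0.05],
    [0.078,-0.311,-0.05],
    [0.078,-0.311,-0.05],
  ],
  twist=[
    [0,0,0],
    [0,0,0],
    [0,0,0],
    [0,0,0],
    [0,0,0],
    [0,0,0],
    [0,0,0],
    [0,0,0],
  ],
)

```text
t: 1.43
tcp_pos: [0.4476, -0.0186, 0.1881]
ee_rot: [0.63, 0.776, -0.0, 0.0]
contact_force: [-0.3, 1.0, -0.8]
grip_width: 0.675
gripper_force: 0.0
```

>>> step_arm(
  claw=[0.06,0.06,0.06,0.06,0.06],
  linear=[
    [0,0,-0.04],
    [0,0,-0.06],
    [0,0,-0.06],
    [0,0,-0.06],
    [0,0,-0.06],
  ],
  twist=[
    [0,0,0],
    [0,0,0],
    [0,0,0],
    [0,0,0],
    [0,0,0],
  ],
)

```text
t: 1.85
tcp_pos: [0.4485, -0.0156, 0.1297]
ee_rot: [0.63, 0.777, 0.0, 0.0]
contact_force: [-0.1, 0.6, 0.8]
grip_width: 0.679
gripper_force: 0.0
```

```bash
python3 - <<'E'
from h import *
im=grab('scene'); cv2.imwrite('pics/s1.png',cv2.resize(im['color'][100:300,150:400],(800,600)))
print(monitor.sense()['tcp_pos'],monitor.sense()['grip_width'])
C=cloud(im);z=C[...,2];H,S,V=cv2.split(cv2.cvtColor(im['color'],cv2.COLOR_BGR2HSV))
m=(S>90)&(H<25)&(z>.03)&(z<.12)
for n,b in dict(scr=[.38,.52,-.1,.06],tote=[.5,.73,-.06,.12]).items():
    k=big(m&(C[...,0]>b[0])&(C[...,0]<b[1])&(C[...,1]>b[2])&(C[...,1]<b[3])); print(n,rect(C[k]),np.percentile(z[k],[5,95]),k.sum())
E
```

```text
[ 0.44910343 -0.01556685  0.13032383] 0.6808295307328304
scr (array([452.3, -21.1]), array([50.3, 17.6]), -78.2) [0.03245049 0.07015374] 166
tote (array([623.4,  27.9]), array([132.6,  14.2]), -14.7) [0.07859912 0.09888883] 261
```

>>> step_arm(
  claw=[0.06,0.06,0.06,0.06,0.016,0.005,0.005,0.005],
  linear=[
    [0,-0.002,-0.04],
    [0,-0.002,-0.075],
    [0,-0.002,-0.1],
    [0,-0.002,-0.1],
    [0,-0.002,-0.1],
    [0,-0.002,-0.1],
    [0,-0.002,-0.1],
    [0,-0.002,-0.1],
  ],
  twist=[
    [0,0,0],
    [0,0,0],
    [0,0,0],
    [0,0,0],
    [0,0,0],
    [0,0,0],
    [0,0,0],
    [0,0,0],
  ],
)

```text
t: 2.57
tcp_pos: [0.4502, -0.0179, 0.0311]
ee_rot: [0.63, 0.777, 0.001, 0.002]
contact_force: [0.5, 0.5, 0.0]
grip_width: 0.404
gripper_force: 0.0
```

>>> step_arm(
  claw=[0.005,0.005,0.005,0.005],
  linear=[
    [0,0,0],
    [0,0,0],
    [0,0,0],
    [0,0,0],
  ],
  twist=[
    [0,0,0],
    [0,0,0],
    [0,0,0],
    [0,0,0],
  ],
)

```text
t: 2.9
tcp_pos: [0.4485, -0.0179, 0.0293]
ee_rot: [0.63, 0.777, 0.0, 0.0]
contact_force: [-0.3, -0.3, 3.5]
grip_width: 0.177
gripper_force: 30.0
```

>>> step_arm(
  claw=[0.005,0.005,0.005,0.005,0.005,0.005,0.005,0.005],
  linear=[
    [0,0,0.035],
    [0,0,0.07],
    [0.003,-0.035,0.085],
    [0.006,-0.075,0.085],
    [0.009,-0.115,0.085],
    [0.012,-0.155,0.085],
    [0.015,-0.195,0.085],
    [0.018,-0.235,0.085],
  ],
  twist=[
    [0,0,0],
    [0,0,0],
    [0,0,-0.08],
    [0,0,-0.16],
    [0,0,-0.24],
    [0,0,-0.32],
    [0,0,-0.4],
    [0,0,-0.489],
  ],
)

```text
t: 3.57
tcp_pos: [0.4651, -0.2545, 0.1132]
ee_rot: [0.8, 0.599, -0.0, -0.0]
contact_force: [0.0, 0.9, -1.9]
grip_width: 0.179
gripper_force: 30.0
```

>>> step_arm(
  claw=[0.005,0.005,0.005,0.005,0.005],
  linear=[
    [0.002,-0.035,0],
    [0.004,-0.065,0],
    [0.004,-0.065,-0.035],
    [0.004,-0.065,-0.045],
    [0.004,-0.065,-0.045],
  ],
  twist=[
    [0,0,0],
    [0,0,0],
    [0,0,0],
    [0,0,0],
    [0,0,0],
  ],
)

```text
t: 3.98
tcp_pos: [0.4662, -0.3157, 0.0642]
ee_rot: [0.799, 0.601, -0.001, -0.005]
contact_force: [-0.0, 0.2, -2.1]
grip_width: 0.176
gripper_force: 30.0
```

```bash
python3 - <<'E'
from h import *
im=grab('scene'); cv2.imwrite('pics/s2.png',cv2.resize(im['color'][150:384,100:412],(800,600)))
print(monitor.sense()['tcp_pos'])
E
```

```text
[ 0.46737976 -0.31592883  0.06600192]
```

View pics/s2.png

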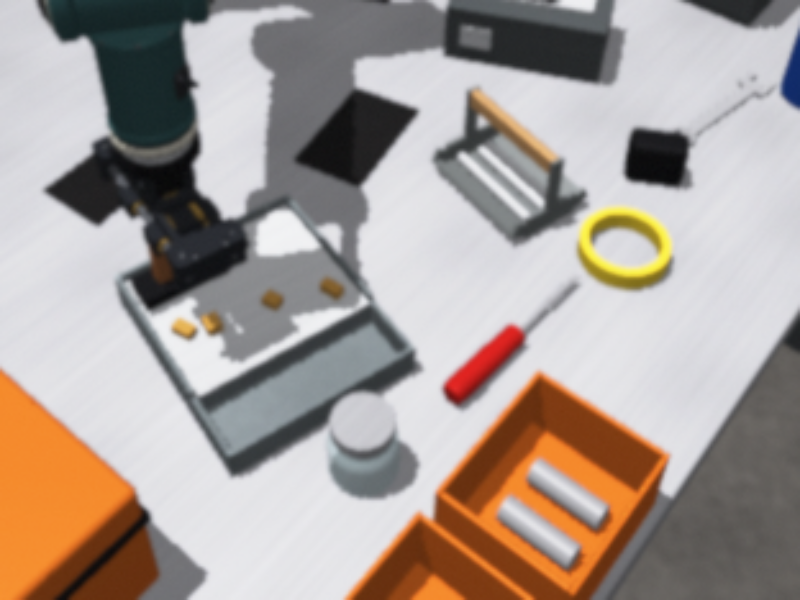

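The picture shows the scraper held over the plate at (180,265), inside the left fence and behind all four chips (185,328), (211,322), (272,299), (331,288).

>>> step_arm(
  claw=[0.005,0.005,0.005],
  linear=[
    [0,0,-0.004],
    [0,0,-0.007],
    [0,0,-0.007],
  ],
  twist=[
    [0,0,0],
    [0,0,0],
    [0,0,0],
  ],
)

```text
t: 4.28
tcp_pos: [0.4703, -0.3173, 0.0622]
ee_rot: [0.799, 0.602, 0.0, 0.0]
contact_force: [1.0, -0.4, -1.8]
grip_width: 0.178
gripper_force: 30.0
```

>>> step_arm(
  claw=[0.005,0.005,0.005,0.005,0.005,0.005,0.005,0.005],
  linear=[
    [0,0,-0.0025],
    [0,0,-0.0025],
    [0.01,-0.003,-0.0025],
    [0.02,-0.006,-0.0025],
    [0.03,-0.009,-0.0025],
    [0.041,-0.012,-0.0025],
    [0.053,-0.015,-0.0025],
    [0.065,-0.019,-0.0025],
  ],
  twist=[
    [0,0,0],
    [0,0,0],
    [0,0,0],
    [0,0,0],
    [0,0,0],
    [0,0,0],
    [0,0,0],
    [0,0,0],
  ],
)

```text
t: 4.95
tcp_pos: [0.5365, -0.3372, 0.0592]
ee_rot: [0.799, 0.601, 0.0, 0.0]
contact_force: [-0.3, -0.6, -1.1]
grip_width: 0.178
gripper_force: 30.0
```

>>> step_arm(
  claw=[0.005,0.005,0.005,0.005,0.005,0.005,0.005],
  linear=[
    [0.011,-0.003,0],
    [0.022,-0.006,0],
    [0.033,-0.0095,0],
    [0.044,-0.0125,0],
    [0.053,-0.015,0],
    [0.056,-0.016,0],
    [0.056,-0.016,0],
  ],
  twist=[
    [0,0,0],
    [0,0,0],
    [0,0,0],
    [0,0,0],
    [0,0,0],
    [0,0,0],
    [0,0,0],
  ],
)

```text
t: 5.53
tcp_pos: [0.592, -0.3531, 0.0591]
ee_rot: [0.799, 0.601, 0.0, 0.0]
contact_force: [0.0, 0.2, -2.0]
grip_width: 0.177
gripper_force: 30.0
```

>>> step_arm(
  claw=[0.005,0.005,0.005,0.005,0.005,0.005,0.005,0.005],
  linear=[
    [0,0,0.035],
    [-0.02,0.03,0.035],
    [-0.04,0.06,0.035],
    [-0.06,0.09,0.035],
    [-0.076,0.12,0.035],
    [-0.076,0.12,0.035],
    [-0.076,0.12,0.015],
    [-0.076,0.12,0.004],
  ],
  twist=[
    [0,0,0],
    [0,0,0],
    [0,0,0],
    [0,0,0],
    [0,0,0],
    [0,0,0],
    [0,0,0],
    [0,0,0],
  ],
)

```text
t: 6.2
tcp_pos: [0.5144, -0.2324, 0.0629]
ee_rot: [0.799, 0.601, 0.0, 0.0]
contact_force: [-0.9, 0.4, -1.9]
grip_width: 0.18
gripper_force: 30.0
```

```bash
python3 - <<'E'
from h import *
im=grab('scene'); cv2.imwrite('pics/s3.png',cv2.resize(im['color'][180:360,100:340],(800,600)))
print(monitor.sense()['tcp_pos'])
E
```

```text
[ 0.51266008 -0.23178594  0.0601951 ]
```

View pics/s3.png

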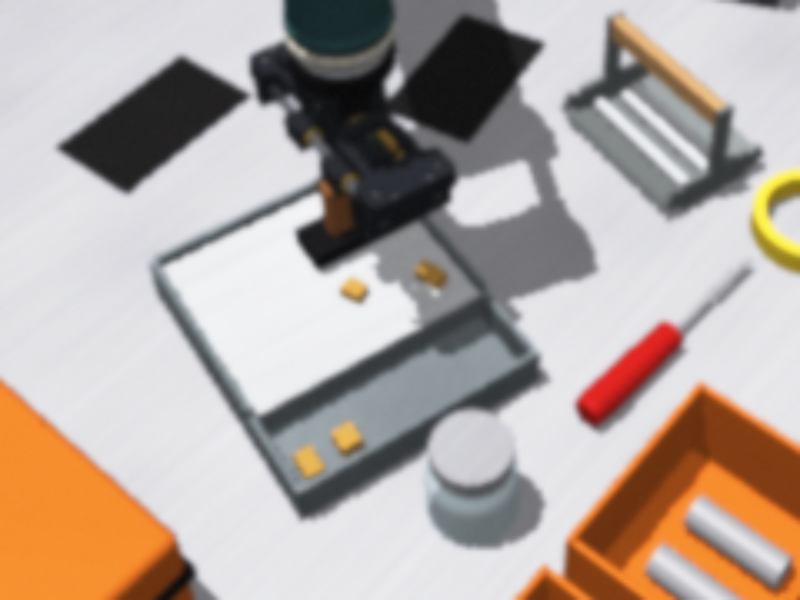

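Two chips lie in the trough at (308,460) and (347,437). The other two, (354,290) and (431,272), are ahead of the scraper.

>>> step_arm(
  claw=[0.005,0.005,0.005,0.005,0.005,0.005,0.005,0.005],
  linear=[
    [0,0,-0.004],
    [0,0,-0.004],
    [0.009,-0.003,-0.004],
    [0.018,-0.0055,-0.004],
    [0.028,-0.008,-0.004],
    [0.038,-0.011,-0.004],
    [0.048,-0.014,-0.004],
    [0.058,-0.017,-0.004],
  ],
  twist=[
    [0,0,0],
    [0,0,0],
    [0,0,0],
    [0,0,0],
    [0,0,0],
    [0,0,0],
    [0,0,0],
    [0,0,0],
  ],
)

```text
t: 6.92
tcp_pos: [0.5743, -0.2503, 0.0592]
ee_rot: [0.799, 0.601, 0.0, 0.0]
contact_force: [-0.7, -0.5, -1.9]
grip_width: 0.178
gripper_force: 30.0
```

>>> step_arm(
  claw=[0.005,0.005,0.005,0.005,0.005,0.005,0.005],
  linear=[
    [0.01,-0.003,0],
    [0.02,-0.006,0],
    [0.03,-0.009,0],
    [0.039,-0.0115,0],
    [0.045,-0.013,0],
    [0.045,-0.013,0],
    [0.045,-0.013,0],
  ],
  twist=[
    [0,0,0],
    [0,0,0],
    [0,0,0],
    [0,0,0],
    [0,0,0],
    [0,0,0],
    [0,0,0],
  ],
)

```text
t: 7.5
tcp_pos: [0.618, -0.2628, 0.059]
ee_rot: [0.799, 0.601, -0.0, -0.0]
contact_force: [0.1, -0.4, -2.3]
grip_width: 0.178
gripper_force: 30.0
```

>>> step_arm(
  claw=[0.005,0.005,0.005,0.005,0.005,0.005,0.005,0.005],
  linear=[
    [0,0,0.04],
    [0,0,0.07],
    [-0.03,0.03,0.07],
    [-0.06,0.06,0.07],
    [-0.085,0.09,0.07],
    [-0.11,0.12,0.07],
    [-0.135,0.15,0.07],
    [-0.16,0.18,0.07],
  ],
  twist=[
    [0,0,0],
    [0,0,0],
    [0,0,0.08],
    [0,0,0.16],
    [0,0,0.24],
    [0,0,0.32],
    [0,0,0.4],
    [0,0,0.489],
  ],
)

```text
t: 8.17
tcp_pos: [0.4555, -0.0816, 0.129]
ee_rot: [0.629, 0.778, -0.0, -0.0]
contact_force: [0.0, 0.8, -1.4]
grip_width: 0.18
gripper_force: 30.0
```

```bash
python3 - <<'E'
from h import *
im=grab('scene'); cv2.imwrite('pics/s4.png',cv2.resize(im['color'][120:360,100:420],(800,600)))
s=monitor.sense();print(s['tcp_pos'],s['ee_rot'])
im=grab('top'); np.savez('top1.npz',**im)
C=cloud(im);z=C[...,2];H,S,V=cv2.split(cv2.cvtColor(im['color'],cv2.COLOR_BGR2HSV))
st=roi(im,455,185,615,350)&(S>110)&(H>8)&(H<30)
n,l,s,c=cv2.connectedComponentsWithStats(st.astype(np.uint8))
for i in range(1,n):
    if s[i,4]>5: v,u=np.nonzero(l==i); p=onplane(im,np.c_[u,v],.015)[:,:2].mean(0)*1000-[522.4,-283.1]; a=np.radians(-16.1); print(s[i,4],p@[np.cos(a),np.sin(a)],p@[-np.sin(a),np.cos(a)])
E
```

```text
[ 0.44893396 -0.0768327   0.12691168] [ 0.62651156  0.7793944  -0.00093405 -0.00517419]
30 119.66015171342285 67.75569475997638
29 112.77742312326949 11.978872929020447
35 118.1131645774642 -44.66889877342106
35 118.56177046433173 -75.16065345484971
```

View pics/s4.png

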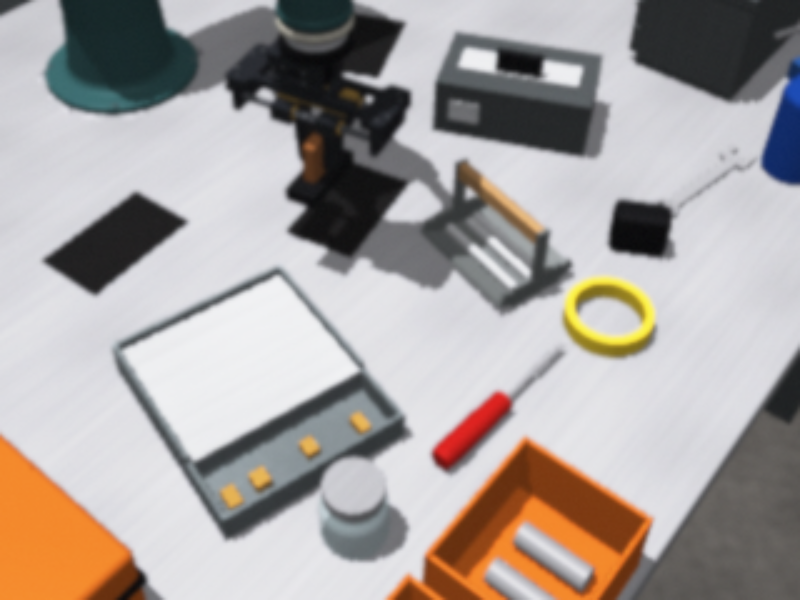

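The plate is clear, and all four chips lie in the trough at (231,497), (259,478), (310,446) and (360,422).

>>> step_arm(
  claw=[0.005,0.005,0.005,0.005,0.005,0.005,0.005,0.005],
  linear=[
    [-0.01,0.035,0],
    [-0.021,0.07,0],
    [-0.021,0.07,-0.03],
    [-0.021,0.07,-0.06],
    [-0.021,0.07,-0.08],
    [-0.021,0.07,-0.092],
    [-0.021,0.07,-0.092],
    [-0.021,0.07,-0.092],
  ],
  twist=[
    [0,0,0],
    [0,0,0],
    [0,0,0],
    [0,0,0],
    [0,0,0],
    [0,0,0],
    [0,0,0],
    [0,0,0],
  ],
)

```text
t: 8.93
tcp_pos: [0.4361, -0.013, 0.0368]
ee_rot: [0.63, 0.777, -0.001, -0.001]
contact_force: [0.9, 0.5, -1.8]
grip_width: 0.179
gripper_force: 30.0
```

Base is about 7 mm above the pad. Lower, release, rise.

>>> step_arm(
  claw=[0.005,0.005,0.005,0.06,0.06,0.06,0.06,0.06],
  linear=[
    [0,0,-0.004],
    [0,0,-0.007],
    [0,0,-0.007],
    [0,0,-0.007],
    [0,0,-0.007],
    [0,0,-0.007],
    [0,0,-0.007],
    [0,0,0.01],
  ],
  twist=[
    [0,0,0],
    [0,0,0],
    [0,0,0],
    [0,0,0],
    [0,0,0],
    [0,0,0],
    [0,0,0],
    [0,0,0],
  ],
)

```text
t: 9.6
tcp_pos: [0.4343, -0.0126, 0.0451]
ee_rot: [0.63, 0.777, -0.002, -0.002]
contact_force: [-0.7, 0.4, 0.1]
grip_width: 0.531
gripper_force: 0.0
```

>>> step_arm(
  claw=[0.06,0.06,0.06,0.06,0.06,0.06,0.06,0.06],
  linear=[
    [0,0,0.04],
    [0,0,0.08],
    [0,0,0.115],
    [0.01,0.035,0.115],
    [0.018,0.075,0.115],
    [0.026,0.115,0.115],
    [0.034,0.155,0.115],
    [0.043,0.19,0.115],
  ],
  twist=[
    [0,0,0],
    [0,0,-0.12],
    [0,0,-0.24],
    [0,0,-0.36],
    [0,0,-0.48],
    [0,0,-0.6],
    [0,0,-0.72],
    [0,0,-0.84],
  ],
)

```text
t: 10.27
tcp_pos: [0.4767, 0.1641, 0.1628]
ee_rot: [0.882, 0.472, 0.0, 0.0]
contact_force: [0.9, -0.8, -0.2]
grip_width: 0.681
gripper_force: 0.0
```

>>> step_arm(
  claw=[0.05,0.05,0.05,0.05,0.05,0.05],
  linear=[
    [0.01,0.038,0],
    [0.019,0.076,0],
    [0.019,0.076,0],
    [0.019,0.076,0],
    [0.019,0.076,0],
    [0.019,0.076,0],
  ],
  twist=[
    [0,0,-0.12],
    [0,0,-0.24],
    [0,0,-0.36],
    [0,0,-0.48],
    [0,0,-0.53],
    [0,0,-0.53],
  ],
)

```text
t: 10.77
tcp_pos: [0.4955, 0.2391, 0.1621]
ee_rot: [0.974, 0.227, -0.0, 0.0]
contact_force: [-0.3, -0.7, 0.8]
grip_width: 0.57
gripper_force: 0.0
```

```bash
cat > look.py <<'E'
from h import *
s=monitor.sense();q=s['ee_rot'];print('t',s['t'],s['tcp_pos'],q,'yaw_y',np.degrees(2*np.arctan2(q[1],q[0]))-90,'q',np.round(s['q'],2),s['grip_width'])
for n in('top','scene'):
    im=grab(n);np.savez(f'{n}L.npz',**im);C=cloud(im);x,y,z=np.moveaxis(C,-1,0);H,S,V=cv2.split(cv2.cvtColor(im['color'],cv2.COLOR_BGR2HSV))
    w=(S>90)&(H<25)&(z>.03)&(z<.12)
    def P(nm,m):
        if m.sum()<20: print(n,nm,'none');return
        m=big(m);print(n,nm,rect(C[m]),np.round(np.percentile(z[m],[5,95]),3),m.sum())
    P('scr grip',w&(x>.35)&(x<.53)&(y>-.12)&(y<.06)&(z<.08))
    P('handle',w&(x>.48)&(x<.75)&(y>-.12)&(y<.16)&(z>.07))
    P('tote body',(S<50)&(x>.5)&(x<.72)&(y>-.08)&(y<.14)&(z>.01)&(z<.04))
    P('sheet',(V>165)&(S<50)&(x>.35)&(x<.62)&(y>.12)&(y<.4)&(z>.07)&(z<.1))
    P('tab',(V<60)&(x>.4)&(x<.62)&(y>.15)&(y<.3)&(z>.102)&(z<.125))
E
python3 look.py
```

```text
t 10.7667 [0.49549713 0.23908248 0.16213849] [ 9.73890716e-01  2.27017299e-01 -1.27940280e-04  4.61592818e-05] yaw_y -63.75693775701371 q [ 0.4   0.09  1.95 -0.    1.1   1.52] 0.5696236259146493
top scr grip (array([436.7, -13.1]), array([49.4, 15.9]), -78.2) [0.037 0.072] 163
top handle (array([622.1,  30.6]), array([131.8,  11.8]), -15.5) [0.094 0.1  ] 234
top tote body (array([621.4,  31.2]), array([145.3, 110.1]), -15.2) [0.011 0.03 ] 1145
top sheet none
top tab (array([488.8, 247.5]), array([39. ,  7.2]), 23.3) [0.104 0.117] 56
scene scr grip (array([441.1, -16.9]), array([49.8, 16.7]), -78.2) [0.032 0.071] 153
scene handle (array([622.6,  26.9]), array([133.1,  10.6]), -16.4) [0.079 0.099] 245
scene tote body (array([622.5,  29.5]), array([148.2, 109.5]), -15.1) [0.011 0.03 ] 900
scene sheet none
scene tab (array([500. , 250.4]), array([58.7, 16.9]), 19.0) [0.102 0.115] 91
```

>>> step_arm(
  claw=[0.05,0.05,0.05,0.05,0.002,0.002,0.002,0.002],
  linear=[
    [0.002,0.014,0],
    [0.002,0.014,-0.03],
    [0.002,0.014,-0.06],
    [0.002,0.014,-0.069],
    [0.002,0.014,-0.07],
    [0.002,0.014,-0.07],
    [0.002,0.014,-0.07],
    [0.002,0.014,-0.07],
  ],
  twist=[
    [0,0,-0.05],
    [0,0,-0.05],
    [0,0,-0.05],
    [0,0,-0.05],
    [0,0,-0.05],
    [0,0,-0.05],
    [0,0,-0.05],
    [0,0,-0.05],
  ],
)

```text
t: 11.53
tcp_pos: [0.4991, 0.2531, 0.0942]
ee_rot: [0.979, 0.203, 0.002, -0.0]
contact_force: [0.5, -0.2, -0.1]
grip_width: 0.289
gripper_force: 0.0
```

>>> step_arm(
  claw=[0.002,0.002,0.002,0.002,0.002],
  linear=[
    [0,0,0],
    [0,0,0],
    [0,0,0],
    [0,0,0],
    [0,0,0],
  ],
  twist=[
    [0,0,0],
    [0,0,0],
    [0,0,0],
    [0,0,0],
    [0,0,0],
  ],
)

```text
t: 11.95
tcp_pos: [0.4986, 0.2528, 0.0935]
ee_rot: [0.979, 0.203, 0.001, -0.0]
contact_force: [0.7, -1.3, 6.4]
grip_width: 0.113
gripper_force: 30.0
```

>>> step_arm(
  claw=[0.002,0.002,0.002,0.002,0.002,0.002],
  linear=[
    [0.004,-0.009,0],
    [0.008,-0.018,0],
    [0.012,-0.0275,0],
    [0.016,-0.0365,0],
    [0.018,-0.042,0],
    [0.018,-0.042,0],
  ],
  twist=[
    [0,0,0],
    [0,0,0],
    [0,0,0],
    [0,0,0],
    [0,0,0],
    [0,0,0],
  ],
)

```text
t: 12.45
tcp_pos: [0.5158, 0.213, 0.0935]
ee_rot: [0.979, 0.201, 0.001, -0.003]
contact_force: [-4.3, 8.1, 5.9]
grip_width: 0.108
gripper_force: 30.0
```

>>> step_arm(
  claw=[0.002,0.04,0.04,0.04,0.04,0.04,0.06,0.06],
  linear=[
    [0,0,0],
    [0,0,0],
    [0,0,0],
    [0,0,0],
    [0,0,0.02],
    [0,0,0.06],
    [0.01,-0.03,0.09],
    [0.02,-0.06,0.09],
  ],
  twist=[
    [0,0,0],
    [0,0,0],
    [0,0,0],
    [0,0,0],
    [0,0,0],
    [0,0,0],
    [0,0,0],
    [0,0,-0.1],
  ],
)

```text
t: 13.12
tcp_pos: [0.5394, 0.1521, 0.1889]
ee_rot: [0.988, 0.155, 0.005, -0.0]
contact_force: [2.1, 0.3, 0.2]
grip_width: 0.578
gripper_force: 0.0
```

>>> step_arm(
  claw=[0.06,0.06,0.06,0.06],
  linear=[
    [0.02,-0.03,0],
    [0.04,-0.06,0],
    [0.06,-0.09,0],
    [0.06,-0.09,0],
  ],
  twist=[
    [0,0,-0.12],
    [0,0,-0.24],
    [0,0,-0.36],
    [0,0,-0.48],
  ],
)

```text
t: 13.45
tcp_pos: [0.5985, 0.0553, 0.1822]
ee_rot: [0.996, -0.091, 0.001, 0.001]
contact_force: [0.1, -0.2, -0.1]
grip_width: 0.674
gripper_force: 0.0
```

```bash
python3 look.py; python3 - <<'E'
import numpy as np,cv2
im=np.load('sceneL.npz')['color']; cv2.imwrite('pics/s5.png',cv2.resize(im[100:280,220:460],(800,600)))
E
```

```text
t 13.45 [0.59853829 0.05528733 0.18223399] [ 0.99586871 -0.09078839  0.00122683  0.00121175] yaw_y -100.41794419328255 q [ 0.05  0.17  1.83 -0.    1.14  1.81] 0.6744842046781556
top scr grip (array([436.9, -13.1]), array([49.4, 15.8]), -77.7) [0.039 0.072] 164
top handle none
top tote body (array([586.8,  -5.6]), array([91.9, 20.7]), -15.4) [0.01  0.019] 156
top sheet none
top tab none
scene scr grip (array([441.5, -15.4]), array([50.2, 16.1]), -77.0) [0.033 0.07 ] 151
scene handle (array([622.7,  28.3]), array([135.1,  13.5]), -15.4) [0.079 0.099] 268
scene tote body (array([623.2,  28.5]), array([146.4, 109.5]), -15.2) [0.011 0.031] 915
scene sheet (array([563. , 245.6]), array([45.4, 44.6]), -66.1) [0.081 0.086] 122
scene tab none
```

View pics/s5.png

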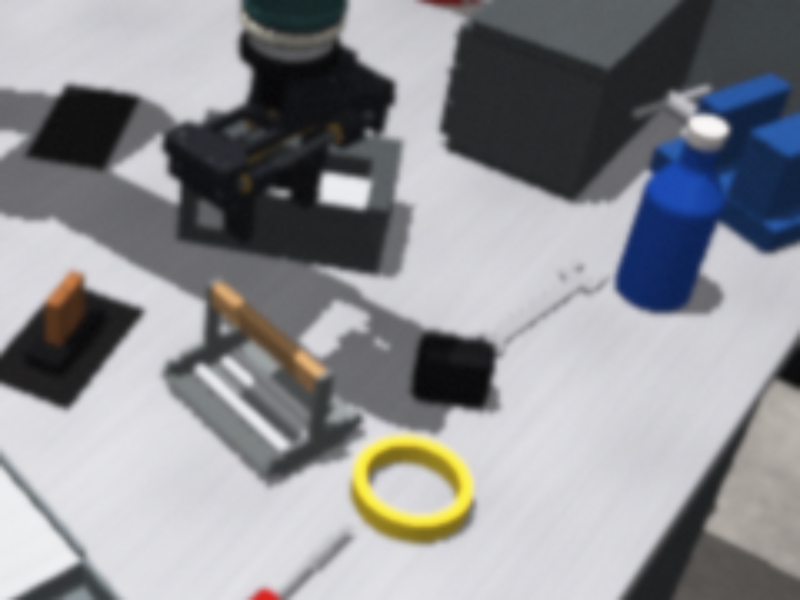

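The shutter is displaced, with only its bright right end visible at (345,190). The tote's handle runs (225,290)–(318,378), two rods are visible in it, and the scraper stands on the pad (65,325).

>>> step_arm(
  claw=[0.06,0.06,0.06,0.06,0.06,0.06],
  linear=[
    [0.024,-0.026,0],
    [0.024,-0.026,-0.03],
    [0.024,-0.026,-0.06],
    [0.024,-0.026,-0.09],
    [0.024,-0.026,-0.113],
    [0.024,-0.026,-0.115],
  ],
  twist=[
    [0,0,-0.087],
    [0,0,-0.087],
    [0,0,-0.087],
    [0,0,-0.087],
    [0,0,-0.087],
    [0,0,-0.087],
  ],
)

```text
t: 14.05
tcp_pos: [0.6142, 0.0354, 0.0612]
ee_rot: [0.992, -0.127, -0.005, 0.001]
contact_force: [-1.4, -0.2, -1.6]
grip_width: 0.685
gripper_force: 0.0
```

>>> step_arm(
  claw=[0.06,0.002,0.002,0.002,0.002,0.002,0.002,0.002],
  linear=[
    [0,0,0],
    [0,0,0],
    [0,0,0],
    [0,0,0],
    [0,0,0],
    [0,0,0],
    [0,0,0],
    [0,0,0],
  ],
  twist=[
    [0,0,0],
    [0,0,0],
    [0,0,0],
    [0,0,0],
    [0,0,0],
    [0,0,0],
    [0,0,0],
    [0,0,0],
  ],
)

```text
t: 14.72
tcp_pos: [0.6198, 0.0341, 0.0678]
ee_rot: [0.992, -0.129, 0.0, 0.0]
contact_force: [-1.3, -2.8, 1.8]
grip_width: 0.177
gripper_force: 1.3
```

>>> step_arm(
  claw=[0.002,0.002,0.002],
  linear=[
    [0,0,0],
    [0,0,0],
    [0,0,0],
  ],
  twist=[
    [0,0,0],
    [0,0,0],
    [0,0,0],
  ],
)

```text
t: 14.97
tcp_pos: [0.6198, 0.0341, 0.0675]
ee_rot: [0.992, -0.129, 0.0, 0.0]
contact_force: [-0.8, -3.4, 2.6]
grip_width: 0.134
gripper_force: 29.8
```

>>> step_arm(
  claw=[0.002,0.002,0.002,0.002,0.002,0.002,0.002,0.002],
  linear=[
    [0,0,0.01],
    [0,0,0.03],
    [0,0,0.055],
    [0,0,0.08],
    [0,0,0.105],
    [0,0,0.13],
    [0,0,0.15],
    [0,0,0.16],
  ],
  twist=[
    [0,0,0],
    [0,0,0],
    [0,0,0],
    [0,0,0],
    [0,0,0],
    [0,0,0],
    [0,0,0],
    [0,0,0],
  ],
)

```text
t: 15.63
tcp_pos: [0.6204, 0.0352, 0.2301]
ee_rot: [0.992, -0.129, 0.001, -0.001]
contact_force: [0.8, 0.6, -3.4]
grip_width: 0.132
gripper_force: 29.7
```

```bash
python3 - <<'E'
from h import *
print(monitor.sense()['tcp_pos'])
im=grab('top');C=cloud(im);x,y,z=np.moveaxis(C,-1,0)
m=(x>.3)&(x<.75)&(y>.33)&(y<.8)&(z>.12); print(np.percentile(C[m],[1,50,99],axis=0))
H,S,V=cv2.split(cv2.cvtColor(im['color'],cv2.COLOR_BGR2HSV))
m=big((z>.07)&(z<.095)&(x>.35)&(x<.65)&(y>.1)&(y<.42));print('bin',rect(C[m]))
for nm,m in dict(sheet=(V>165)&(S<50)&(x>.35)&(x<.62)&(y>.12)&(y<.4)&(z>.07)&(z<.1),tab=(V<60)&(x>.4)&(x<.62)&(y>.15)&(y<.3)&(z>.102)&(z<.125),slot=(x>.4)&(x<.6)&(y>.15)&(y<.4)&(V<60)&(z<.07)).items():
    m=big(m);print(nm,rect(C[m]),m.sum())
cv2.imwrite('pics/t6.png',cv2.resize(im['color'][100:280,80:320],(800,600)))
E
```

```text
[0.62036961 0.03522639 0.23006081]
[[0.54021011 0.47960127 0.12125865]
 [0.61511136 0.50786922 0.16013011]
 [0.69911735 0.55718425 0.16432542]]
bin (array([490.8, 269.9]), array([201.7, 116.1]), 23.5)
sheet (array([541.6, 248. ]), array([87. , 35.2]), 23.2) 327Traceback (most recent call last):
  File "<stdin>", line 8, in <module>
  File "h.py", line 26, in big
    n,l,s,_=cv2.connectedComponentsWithStats(m.astype(np.uint8)); return l==1+np.argmax(s[1:,4])
                                                                              ~~~~~~~~~^^^^^^^^^
    return _wrapfunc(a, 'argmax', axis=axis, out=out, **kwds)
    return bound(*args, **kwds)
ValueError: attempt to get argmax of an empty sequence
```

>>> step_arm(
  claw=[0.002,0.002,0.002,0.002,0.002,0.002,0.002,0.002],
  linear=[
    [-0.005,0.01,0],
    [-0.017,0.032,0],
    [-0.034,0.062,0],
    [-0.051,0.094,0],
    [-0.068,0.126,0],
    [-0.085,0.158,0],
    [-0.102,0.19,0],
    [-0.119,0.222,0],
  ],
  twist=[
    [0,0,0.03],
    [0,0,0.09],
    [0,0,0.16],
    [0,0,0.24],
    [0,0,0.32],
    [0,0,0.4],
    [0,0,0.48],
    [0,0,0.56],
  ],
)

```text
t: 16.35
tcp_pos: [0.4972, 0.2578, 0.2242]
ee_rot: [0.988, 0.153, -0.003, 0.0]
contact_force: [0.5, 0.2, -4.8]
grip_width: 0.132
gripper_force: 29.7
```

>>> step_arm(
  claw=[0.002,0.002,0.002,0.002,0.002,0.002],
  linear=[
    [-0.015,0.028,0],
    [-0.027,0.052,0],
    [-0.035,0.066,0],
    [-0.037,0.07,0],
    [-0.037,0.07,0],
    [-0.037,0.07,0],
  ],
  twist=[
    [0,0,0.06],
    [0,0,0.1],
    [0,0,0.107],
    [0,0,0.107],
    [0,0,0.107],
    [0,0,0.107],
  ],
)

```text
t: 16.85
tcp_pos: [0.4627, 0.3259, 0.2255]
ee_rot: [0.979, 0.203, -0.001, 0.001]
contact_force: [0.3, 0.9, -3.8]
grip_width: 0.129
gripper_force: 29.7
```

```bash
python3 - <<'E'
from h import *
s=monitor.sense();q=s['ee_rot'];print('t',s['t'],s['tcp_pos'],q,'yaw_y',np.degrees(2*np.arctan2(q[1],q[0]))-90,'q',np.round(s['q'],2),s['grip_width'])
im=grab('scene');C=cloud(im);x,y,z=np.moveaxis(C,-1,0);H,S,V=cv2.split(cv2.cvtColor(im['color'],cv2.COLOR_BGR2HSV))
w=(S>90)&(H<25)&(x>.35)&(x<.6)&(y>.2)&(y<.45)&(z>.2)&(z<.3);v,u=np.nonzero(w);print('handle',rect(C[w]),w.sum(),z[w].min(),z[w].max())
cv2.imwrite('pics/s6.png',cv2.resize(im['color'][90:270,220:460],(800,600)))
E
```

```text
t 16.85 [0.46265395 0.32592723 0.2255191 ] [ 9.79124670e-01  2.03254496e-01 -1.34270450e-03  8.28794109e-04] yaw_y -66.54529451268131 q [ 0.57  0.07  1.85 -0.    1.22  1.73] 0.1293001705173376
handle (array([489. , 292.5]), array([137.7,  93.9]), 28.9) 182 0.23570023169702148 0.29347421997668033
```

View pics/s6.png

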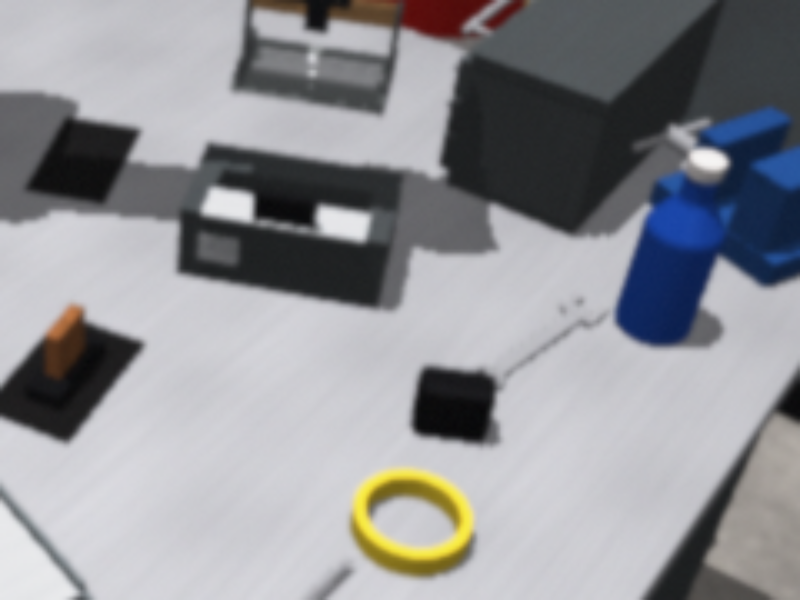

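Slot open (dark strip at (300,185)) behind the shutter, whose tab is at (285,207). The tote hangs beyond it at (318,60), so I start tilting.

>>> step_arm(
  claw=[0.002,0.002,0.002,0.002,0.002,0.002,0.002,0.002],
  linear=[
    [0,0,-0.01],
    [0.001,-0.002,-0.025],
    [0.002,-0.005,-0.04],
    [0.004,-0.009,-0.05],
    [0.006,-0.014,-0.057],
    [0.008,-0.019,-0.06],
    [0.008,-0.019,-0.06],
    [0.008,-0.019,-0.06],
  ],
  twist=[
    [0,0,0],
    [0.04,0.017,0],
    [0.1,0.043,0],
    [0.16,0.069,0],
    [0.24,0.104,0],
    [0.32,0.139,0],
    [0.32,0.139,0],
    [0.32,0.139,0],
  ],
)

```text
t: 17.57
tcp_pos: [0.4723, 0.3048, 0.1656]
ee_rot: [0.965, 0.197, -0.036, -0.169]
contact_force: [-0.3, -0.9, -3.7]
grip_width: 0.131
gripper_force: 29.8
```

```bash
python3 - <<'E'
from h import *
from scipy.spatial.transform import Rotation as R
s=monitor.sense();r=R.from_quat(s['ee_rot']).as_matrix();print(s['t'],s['tcp_pos'],'q',np.round(s['q'],2),s['grip_width'],'tilt',np.degrees(np.arccos(-r[2,2])))
# lip estimate in bin frame
B=np.array([.4924,.2667]);e=np.array([.397,-.918])
up=-r[:,2]; side=r[:,1]*np.sign(r[:2,1]@e)
lip=s['tcp_pos']+up*(-.0505)+side*.054; print('lip biny',(lip[:2]-B)@e,'z',lip[2],'x',(s['tcp_pos'][:2]-B)@[.918,.397])
im=grab('scene');cv2.imwrite('pics/s7.png',cv2.resize(im['color'][80:200,270:430],(800,600)))
E
```

```text
17.5667 [0.47226242 0.30482883 0.16561672] q [0.32 0.12 1.96 0.38 1.13 1.31] 0.1311142394663755 tilt 19.876587762008196
lip biny -0.00937846603804674 z 0.09976622618869976 x -0.0033491491995124682
```

View pics/s7.png

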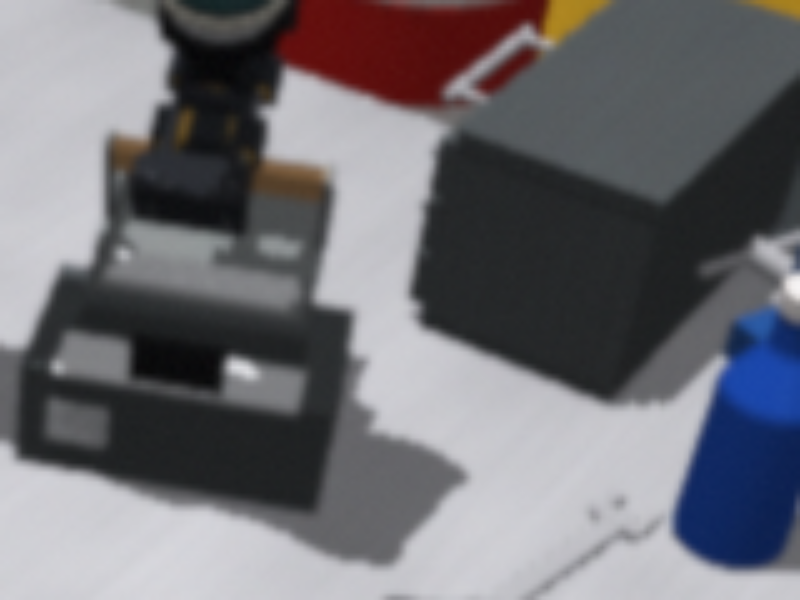

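The tilted tote's lip runs (90,290)–(310,300), along the slot behind the tab at (177,360). The rods have rolled to that lip. I go on slowly.

>>> step_arm(
  claw=[0.002,0.002,0.002,0.002,0.002,0.002,0.002,0.002],
  linear=[
    [0.0008,-0.0018,-0.002],
    [0.0012,-0.0027,-0.0033],
    [0.002,-0.005,-0.0022],
    [0.0034,-0.0078,-0.0012],
    [0.0046,-0.0106,-0.0004],
    [0.0058,-0.0135,0.0004],
    [0.007,-0.0164,0.001],
    [0.0084,-0.0194,0.0015],
  ],
  twist=[
    [0.04,0.017,0],
    [0.08,0.035,0],
    [0.12,0.052,0],
    [0.16,0.069,0],
    [0.2,0.087,0],
    [0.24,0.104,0],
    [0.28,0.121,0],
    [0.32,0.139,0],
  ],
)

```text
t: 18.28
tcp_pos: [0.4807, 0.2888, 0.1697]
ee_rot: [0.92, 0.192, -0.069, -0.334]
contact_force: [0.1, 0.1, -5.0]
grip_width: 0.132
gripper_force: 29.9
```

>>> step_arm(
  claw=[0.002,0.002,0.002,0.002,0.002,0.002,0.002,0.002],
  linear=[
    [0.0012,-0.003,0.0002],
    [0.0025,-0.006,0.0005],
    [0.0038,-0.009,0.0005],
    [0.005,-0.012,0.0004],
    [0.0063,-0.015,0.0002],
    [0.0076,-0.018,0],
    [0.0076,-0.018,0],
    [0.0076,-0.018,0],
  ],
  twist=[
    [0.04,0.017,0],
    [0.08,0.035,0],
    [0.12,0.052,0],
    [0.16,0.069,0],
    [0.2,0.087,0],
    [0.24,0.104,0],
    [0.24,0.104,0],
    [0.24,0.104,0],
  ],
)

```text
t: 18.95
tcp_pos: [0.4882, 0.2704, 0.1685]
ee_rot: [0.869, 0.18, -0.094, -0.45]
contact_force: [1.0, 0.1, -2.7]
grip_width: 0.133
gripper_force: 30.0
```

```bash
python3 - <<'E'
from h import *
from scipy.spatial.transform import Rotation as R
s=monitor.sense();r=R.from_quat(s['ee_rot']).as_matrix();print(s['t'],s['tcp_pos'],'q',np.round(s['q'],2),s['contact_force'],'tilt',np.degrees(np.arccos(-r[2,2])))
B=np.array([.4924,.2667]);e=np.array([.397,-.918])
up=-r[:,2]; side=r[:,1]*np.sign(r[:2,1]@e)
lip=s['tcp_pos']+up*(-.0505)+side*.054; print('lip biny',(lip[:2]-B)@e,'z',lip[2],'x',(s['tcp_pos'][:2]-B)@[.918,.397])
im=grab('scene');cv2.imwrite('pics/s8.png',cv2.resize(im['color'][80:200,270:430],(800,600)))
E
```

```text
18.95 [0.48816406 0.27043208 0.16851988] q [-0.02  0.34  1.94  0.85  1.45  0.77] [ 1.00015447  0.08584777 -2.66850972] tilt 54.78599832602607
lip biny -0.015229825626118762 z 0.09528179535448275 x -0.0024069524299741804
```

View pics/s8.png

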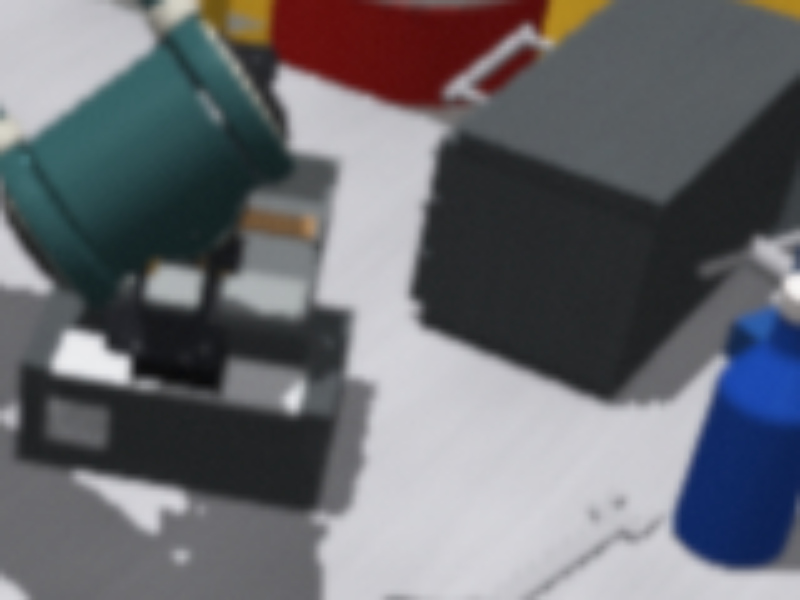

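The tote is tipped about 55°. The bright patch at (265,293) is its inner flare, and no rod shows on the bin top. I tip slightly more, then rise and level.

>>> step_arm(
  claw=[0.002,0.002,0.002,0.002,0.002,0.002],
  linear=[
    [0.0018,-0.004,0],
    [0.0036,-0.008,0],
    [0.0036,-0.008,0],
    [0.0036,-0.008,0],
    [0.0036,-0.008,0],
    [0.0036,-0.008,0],
  ],
  twist=[
    [0.056,0.025,0],
    [0.112,0.049,0],
    [0.112,0.049,0],
    [0.112,0.049,0],
    [0.112,0.049,0],
    [0.112,0.049,0],
  ],
)

```text
t: 19.5
tcp_pos: [0.4914, 0.2628, 0.1695]
ee_rot: [0.84, 0.175, -0.105, -0.503]
contact_force: [0.1, 0.2, -2.9]
grip_width: 0.134
gripper_force: 30.0
```

>>> step_arm(
  claw=[0.002,0.002,0.002,0.002,0.002,0.002,0.002,0.002],
  linear=[
    [0,0,0.02],
    [-0.003,0.006,0.04],
    [-0.006,0.014,0.055],
    [-0.009,0.022,0.065],
    [-0.012,0.03,0.07],
    [-0.015,0.037,0.07],
    [-0.018,0.044,0.07],
    [-0.022,0.052,0.07],
  ],
  twist=[
    [-0.1,-0.043,0],
    [-0.2,-0.087,0],
    [-0.3,-0.13,0],
    [-0.4,-0.173,0],
    [-0.5,-0.216,0],
    [-0.6,-0.26,0],
    [-0.7,-0.303,0],
    [-0.8,-0.346,0],
  ],
)

```text
t: 20.17
tcp_pos: [0.4689, 0.3149, 0.2415]
ee_rot: [0.974, 0.201, -0.019, -0.101]
contact_force: [-0.6, -0.5, -3.8]
grip_width: 0.133
gripper_force: 29.8
```

>>> step_arm(
  claw=[0.002,0.002,0.002,0.002,0.002],
  linear=[
    [-0.003,0.007,0],
    [-0.006,0.013,0],
    [-0.006,0.013,0],
    [-0.006,0.013,0],
    [-0.006,0.013,0],
  ],
  twist=[
    [-0.1,-0.043,0],
    [-0.192,-0.083,0],
    [-0.192,-0.083,0],
    [-0.192,-0.083,0],
    [-0.192,-0.083,0],
  ],
)

```text
t: 20.58
tcp_pos: [0.4622, 0.3272, 0.2388]
ee_rot: [0.979, 0.203, -0.001, -0.001]
contact_force: [-0.0, -0.7, -3.5]
grip_width: 0.128
gripper_force: 29.7
```

```bash
python3 - <<'E'
from h import *
from scipy.spatial.transform import Rotation as R
s=monitor.sense();r=R.from_quat(s['ee_rot']).as_matrix();print(s['t'],s['tcp_pos'],s['ee_rot'],'q',np.round(s['q'],2),s['contact_force'],'up',-r[:,2],'yawy',np.degrees(np.arctan2(r[1,1],r[0,1])))
im=grab('scene');a=im['color'][80:200,270:430]
im=grab('top');np.savez('topL.npz',**im);b=im['color'][130:280,60:260]
cv2.imwrite('pics/s9.png',np.vstack([cv2.resize(a,(400,300)),cv2.resize(b,(400,300))]))
E
```

```text
20.5833 [0.46224637 0.32724159 0.23876198] [ 9.79251046e-01  2.02643675e-01 -1.44632416e-03 -9.15517553e-04] q [0.57 0.06 1.84 0.   1.24 1.73] [-0.04144812 -0.74470573 -3.50609772] up [ 0.00320368 -0.00120687  0.99999414] yawy -66.6169396434386
```

View pics/s9.png

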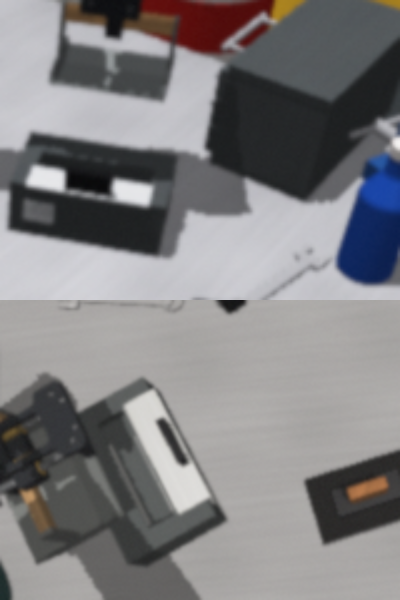

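```bash
python3 - <<'E'
from h import *
im=dict(np.load('topL.npz'));C=cloud(im);x,y,z=np.moveaxis(C,-1,0)
B=np.array([.4924,.2667]);d=C[...,:2]-B;by=d@[.397,-.918];bx=d@[.918,.397]
m=(abs(bx)<.09)&(abs(by)<.05)&(z<.06)&(z>-.02); print(m.sum(),np.percentile(z[m],[2,10,30,50,70,90,98]).round(4))
b=cv2.resize(im['color'][165:265,70:180],(440,400),interpolation=cv2.INTER_CUBIC)
i2=grab('scene');a=cv2.resize(i2['color'][75:140,280:350],(431,400),interpolation=cv2.INTER_CUBIC)
cv2.imwrite('pics/s10.png',np.clip(np.hstack([a[:,:350],b])*1.5,0,255).astype(np.uint8))
E
```

```text
754 [0.0012 0.0028 0.0042 0.0054 0.0067 0.0138 0.0171]
```

View pics/s10.png

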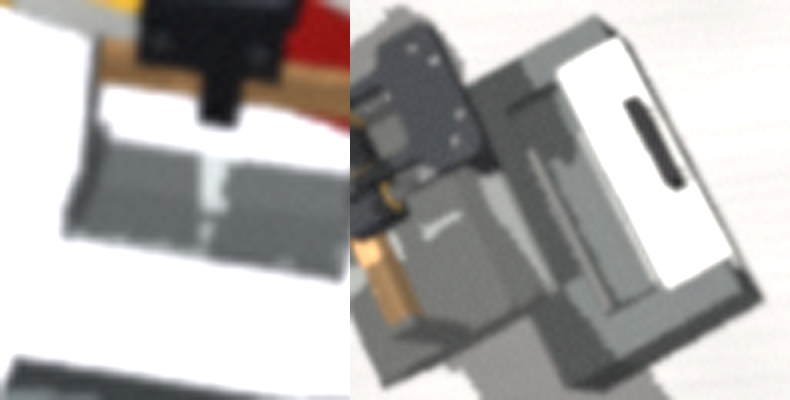

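The tote (left) is empty, the light streak at (212,180) being only sunlight. A rod shows in the bin's slot at (570,230), and nothing lies on the bin top. Next: carry the tote to the plate.

>>> step_arm(
  claw=[0.002,0.002,0.002,0.002,0.002,0.002,0.002,0.002],
  linear=[
    [0.001,-0.015,0],
    [0.005,-0.05,0],
    [0.009,-0.09,0],
    [0.013,-0.13,0],
    [0.017,-0.17,0],
    [0.021,-0.21,0],
    [0.025,-0.25,0],
    [0.029,-0.29,0],
  ],
  twist=[
    [0,0,0.03],
    [0,0,0.09],
    [0,0,0.15],
    [0,0,0.21],
    [0,0,0.27],
    [0,0,0.33],
    [0,0,0.39],
    [0,0,0.45],
  ],
)

```text
t: 21.4
tcp_pos: [0.4919, 0.0339, 0.2388]
ee_rot: [0.909, 0.416, -0.001, -0.0]
contact_force: [0.5, 1.2, -3.6]
grip_width: 0.131
gripper_force: 29.9
```

>>> step_arm(
  claw=[0.002,0.002,0.002,0.002,0.002,0.002,0.002,0.002],
  linear=[
    [0.004,-0.04,0],
    [0.008,-0.08,0],
    [0.012,-0.12,0],
    [0.016,-0.16,0],
    [0.02,-0.2,0],
    [0.024,-0.24,0],
    [0.027,-0.275,0],
    [0.029,-0.3,0],
  ],
  twist=[
    [0,0,0.06],
    [0,0,0.12],
    [0,0,0.18],
    [0,0,0.24],
    [0,0,0.3],
    [0,0,0.36],
    [0,0,0.41],
    [0,0,0.431],
  ],
)

```text
t: 22.07
tcp_pos: [0.52, -0.2677, 0.2385]
ee_rot: [0.8, 0.599, -0.001, 0.0]
contact_force: [-0.0, 1.1, -3.2]
grip_width: 0.133
gripper_force: 29.9
```

>>> step_arm(
  claw=[0.002,0.002,0.002,0.002],
  linear=[
    [0.001,-0.02,0],
    [0.001,-0.024,0],
    [0.001,-0.024,-0.02],
    [0.001,-0.024,-0.03],
  ],
  twist=[
    [0,0,0],
    [0,0,0],
    [0,0,0],
    [0,0,0],
  ],
)

```text
t: 22.4
tcp_pos: [0.521, -0.2879, 0.2075]
ee_rot: [0.801, 0.599, -0.001, -0.001]
contact_force: [-0.6, 0.7, -4.0]
grip_width: 0.133
gripper_force: 29.9
```

```bash
python3 - <<'E'
from h import *
from scipy.spatial.transform import Rotation as R
s=monitor.sense();r=R.from_quat(s['ee_rot']).as_matrix();print(s['t'],s['tcp_pos'],'q',np.round(s['q'],2),s['contact_force'],'up',-r[:,2],'yawy',np.degrees(np.arctan2(r[1,1],r[0,1])))
E
```

```text
22.4 [ 0.52100978 -0.2879492   0.20746303] q [-0.55  0.14  1.81 -0.    1.19 -0.26] [-0.62658624  0.7358581  -4.04244257] up [ 1.86098523e-03 -2.43342680e-04  9.99998239e-01] yawy -16.393370496474915
```

Lower to about 5 mm above, then gently down.

>>> step_arm(
  claw=[0.002,0.002,0.002,0.002,0.002,0.002,0.002],
  linear=[
    [0,0.001,-0.03],
    [0,0.001,-0.06],
    [0,0.001,-0.085],
    [0,0.001,-0.098],
    [0,0.001,-0.103],
    [0,0.001,-0.103],
    [0,0.001,-0.103],
  ],
  twist=[
    [0,0,0],
    [0,0,0],
    [0,0,0],
    [0,0,0],
    [0,0,0],
    [0,0,0],
    [0,0,0],
  ],
)

```text
t: 22.98
tcp_pos: [0.5229, -0.2861, 0.1068]
ee_rot: [0.8, 0.6, -0.0, 0.001]
contact_force: [-0.2, 0.1, -3.4]
grip_width: 0.13
gripper_force: 29.9
```

>>> step_arm(
  claw=[0.002,0.002,0.002,0.002],
  linear=[
    [0,0,-0.002],
    [0,0,-0.004],
    [0,0,-0.0045],
    [0,0,-0.0045],
  ],
  twist=[
    [0,0,0],
    [0,0,0],
    [0,0,0],
    [0,0,0],
  ],
)

```text
t: 23.32
tcp_pos: [0.5226, -0.286, 0.102]
ee_rot: [0.8, 0.601, -0.001, 0.001]
contact_force: [0.0, 0.4, -3.6]
grip_width: 0.13
gripper_force: 29.8
```

>>> step_arm(
  claw=[0.002,0.002,0.002,0.002],
  linear=[
    [0,0,-0.001],
    [0,0,-0.002],
    [0,0,-0.003],
    [0,0,-0.003],
  ],
  twist=[
    [0,0,0],
    [0,0,0],
    [0,0,0],
    [0,0,0],
  ],
)

```text
t: 23.65
tcp_pos: [0.5229, -0.2861, 0.0991]
ee_rot: [0.8, 0.6, -0.0, 0.001]
contact_force: [0.5, 0.4, 1.1]
grip_width: 0.132
gripper_force: 29.8
```

>>> step_arm(
  claw=[0.04,0.04,0.04,0.04,0.04,0.04,0.04,0.04],
  linear=[
    [0,0,0],
    [0,0,0],
    [0,0,0],
    [0,0,0],
    [0,0,0.01],
    [0,0,0.035],
    [0,0,0.07],
    [0,0,0.1],
  ],
  twist=[
    [0,0,0],
    [0,0,0],
    [0,0,0],
    [0,0,0],
    [0,0,0],
    [0,0,0],
    [0,0,0],
    [0,0,0],
  ],
)

```text
t: 24.32
tcp_pos: [0.5219, -0.2856, 0.1999]
ee_rot: [0.8, 0.6, -0.001, -0.0]
contact_force: [0.0, 0.2, 0.4]
grip_width: 0.457
gripper_force: 0.0
```

>>> step_arm(
  claw=[0.05,0.05,0.05,0.05,0.05,0.05,0.05,0.05],
  linear=[
    [0,0.02,0.01],
    [0,0.055,0.01],
    [0,0.095,0.01],
    [0,0.135,0.01],
    [0,0.175,0.01],
    [0,0.215,0.01],
    [0,0.255,0.01],
    [0,0.295,0.01],
  ],
  twist=[
    [0,0,-0.03],
    [0,0,-0.1],
    [0,0,-0.17],
    [0,0,-0.24],
    [0,0,-0.31],
    [0,0,-0.38],
    [0,0,-0.45],
    [0,0,-0.52],
  ],
)

```text
t: 24.98
tcp_pos: [0.522, 0.011, 0.2093]
ee_rot: [0.928, 0.373, -0.0, 0.0]
contact_force: [1.2, -0.0, 0.1]
grip_width: 0.565
gripper_force: 0.0
```

>>> step_arm(
  claw=[0.05,0.05,0.05,0.05,0.05,0.05,0.05,0.05],
  linear=[
    [-0.001,0.04,0],
    [-0.002,0.08,0],
    [-0.003,0.12,0],
    [-0.005,0.16,0],
    [-0.0065,0.19,0],
    [-0.0065,0.204,0],
    [-0.0065,0.204,-0.03],
    [-0.0065,0.204,-0.04],
  ],
  twist=[
    [0,0,-0.07],
    [0,0,-0.14],
    [0,0,-0.21],
    [0,0,-0.28],
    [0,0,-0.33],
    [0,0,-0.361],
    [0,0,-0.361],
    [0,0,-0.361],
  ],
)

```text
t: 25.65
tcp_pos: [0.5146, 0.2142, 0.1669]
ee_rot: [0.979, 0.203, -0.002, -0.0]
contact_force: [-0.6, -1.2, -1.2]
grip_width: 0.568
gripper_force: 0.0
```

```bash
python3 look.py; python3 - <<'E'
import numpy as np,cv2
a=np.load('sceneL.npz')['color'][90:350,100:400]; cv2.imwrite('pics/s11.png',cv2.resize(a,(690,598)))
E
```

```text
t 25.65 [0.51459412 0.2141698  0.16685201] [ 9.79087615e-01  2.03432752e-01 -1.59690268e-03 -8.77191311e-05] yaw_y -66.52443107852002 q [0.35 0.1  1.93 0.   1.11 1.51] 0.5675528078787894
top scr grip (array([436.8, -13.3]), array([49.7, 15.8]), -77.7) [0.038 0.072] 162
top handle none
top tote body (array([714.6, 131.9]), array([16.1,  2.5]), -59.7) [0.012 0.038] 30
top sheet (array([465.4, 193.7]), array([49.4, 21.1]), 17.4) [0.082 0.086] 101
top tab (array([509.3, 209.7]), array([48.3,  7.8]), 23.6) [0.108 0.116] 74
scene scr grip (array([440.8, -15.7]), array([49.7, 15.4]), -77.4) [0.034 0.07 ] 151
scene handle none
scene tote body none
scene sheet (array([453.7, 185.9]), array([22.5, 18.3]), -46.8) [0.081 0.086] 24
scene tab (array([516.5, 212.7]), array([59.4, 15.1]), 22.9) [0.103 0.115] 95
```

View pics/s11.png

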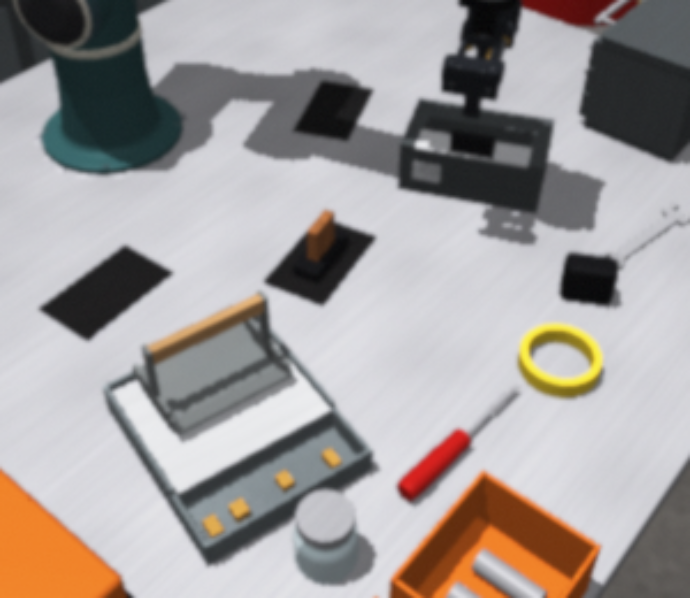

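The tote stands on the plate at (220,370), perhaps off towards the back fence. Chips are in the trough and the scraper is on the pad (320,245). The gripper hovers over the tab (472,135). I shut the shutter next, then measure the tote.

>>> step_arm(
  claw=[0.05,0.05,0.05,0.05,0.002,0.002,0.002,0.002],
  linear=[
    [0,0,-0.03],
    [0,0,-0.06],
    [0,0,-0.074],
    [0,0,-0.074],
    [0,0,-0.074],
    [0,0,-0.074],
    [0,0,-0.074],
    [0,0,-0.074],
  ],
  twist=[
    [0,0,0],
    [0,0,0],
    [0,0,0],
    [0,0,0],
    [0,0,0],
    [0,0,0],
    [0,0,0],
    [0,0,0],
  ],
)

```text
t: 26.42
tcp_pos: [0.5172, 0.2135, 0.0963]
ee_rot: [0.979, 0.202, 0.001, -0.0]
contact_force: [0.3, 0.3, 0.2]
grip_width: 0.29
gripper_force: 0.0
```

>>> step_arm(
  claw=[0.002,0.002,0.002,0.002,0.002],
  linear=[
    [0,0,0],
    [0,0,0],
    [0,0,0],
    [0,0,0],
    [0,0,0],
  ],
  twist=[
    [0,0,0],
    [0,0,0],
    [0,0,0],
    [0,0,0],
    [0,0,0],
  ],
)

```text
t: 26.83
tcp_pos: [0.5162, 0.2133, 0.095]
ee_rot: [0.979, 0.202, -0.0, -0.0]
contact_force: [-0.0, -0.1, 5.0]
grip_width: 0.108
gripper_force: 30.0
```

>>> step_arm(
  claw=[0.002,0.002,0.002,0.002,0.002,0.002,0.002],
  linear=[
    [-0.004,0.009,0],
    [-0.008,0.018,0],
    [-0.012,0.0275,0],
    [-0.016,0.037,0],
    [-0.018,0.042,0],
    [-0.018,0.042,0],
    [-0.018,0.042,0],
  ],
  twist=[
    [0,0,0],
    [0,0,0],
    [0,0,0],
    [0,0,0],
    [0,0,0],
    [0,0,0],
    [0,0,0],
  ],
)

```text
t: 27.42
tcp_pos: [0.4987, 0.2537, 0.095]
ee_rot: [0.979, 0.203, -0.0, 0.002]
contact_force: [1.7, -9.2, 7.8]
grip_width: 0.112
gripper_force: 30.0
```

Back where it started and against its stop. Release and rise, clear of the view.

>>> step_arm(
  claw=[0.04,0.04,0.04,0.04,0.04,0.04,0.04,0.04],
  linear=[
    [0,0,0],
    [0,0,0],
    [0,0,0],
    [0,0,0],
    [0,0,0.02],
    [0,0,0.055],
    [0,0,0.09],
    [0,0,0.1],
  ],
  twist=[
    [0,0,0],
    [0,0,0],
    [0,0,0],
    [0,0,0],
    [0,0,0],
    [0,0,0],
    [0,0,0],
    [0,0,0],
  ],
)

```text
t: 28.08
tcp_pos: [0.5003, 0.2568, 0.1998]
ee_rot: [0.979, 0.202, 0.003, -0.001]
contact_force: [0.7, 0.8, 0.8]
grip_width: 0.453
gripper_force: 0.0
```

>>> step_arm(
  claw=[0.04,0.04,0.04,0.04,0.04],
  linear=[
    [-0.02,-0.035,0.02],
    [-0.04,-0.07,0.02],
    [-0.05,-0.105,0.02],
    [-0.06,-0.13,0.02],
    [-0.06,-0.13,0.02],
  ],
  twist=[
    [0,0,0],
    [0,0,0],
    [0,0,0],
    [0,0,0],
    [0,0,0],
  ],
)

```text
t: 28.5
tcp_pos: [0.4354, 0.122, 0.2134]
ee_rot: [0.98, 0.201, -0.002, 0.0]
contact_force: [-0.2, 1.0, 0.2]
grip_width: 0.452
gripper_force: 0.0
```

```bash
python3 look.py; python3 - <<'E'
from h import *
a=np.radians(-16.1);u=np.array([np.cos(a),np.sin(a)]);v=np.array([-np.sin(a),np.cos(a)])
for n in('top','scene'):
    im=dict(np.load(n+'L.npz'));C=cloud(im);x,y,z=np.moveaxis(C,-1,0);H,S,V=cv2.split(cv2.cvtColor(im['color'],cv2.COLOR_BGR2HSV))
    r=(x>.4)&(x<.7)&(y>-.42)&(y<-.14)
    w=big(r&(S>80)&(H<25)&(z>.1)&(z<.15)); R=rect(C[w]); d=R[0]/1000-[.5224,-.2831]; print(n,'handle',R,np.percentile(z[w],[5,50,95]),'station',d@u,d@v)
    m=big(r&(z>.03)&(z<.055)&(V<150)&(x<.58)&(S<60)); print(n,'lips',rect(C[m]),m.sum())
a=cv2.resize(np.load('sceneL.npz')['color'][200:340,110:270],(400,350)); b=cv2.resize(np.load('topL.npz')['color'][110:280,60:410],(700,340))[:,:400]
c=cv2.resize(np.load('topL.npz')['color'][115:225,290:400],(400,400))
cv2.imwrite('pics/s12.png',np.hstack([cv2.resize(a,(400,400)),c]))
E
```

```text
t 28.5 [0.4353834  0.12196926 0.21336048] [ 9.79594484e-01  2.00975059e-01 -1.85318463e-03  4.87945676e-04] yaw_y -66.81198962138693 q [ 0.22 -0.15  2.09 -0.    1.21  1.39] 0.4518287620461462
top scr grip (array([436.7, -13.1]), array([49.4, 15.7]), -77.8) [0.039 0.072] 159
top handle none
top tote body (array([713.9, 132.3]), array([17.4,  3.7]), -59.4) [0.013 0.036] 25
top sheet none
top tab none
scene scr grip (array([441.2, -16.4]), array([51.5, 16.3]), -78.1) [0.033 0.071] 152
scene handle none
scene tote body none
scene sheet (array([540.3, 291.4]), array([51. , 43.4]), 16.2) [0.081 0.086] 96
scene tab (array([500.1, 251.2]), array([52.3, 12.6]), 19.3) [0.103 0.115] 69
top handle (array([ 495.6, -267.5]), array([131.4,  13.1]), 74.7) [0.11701372 0.12835406 0.1316318 ] station -0.030074989922940554 0.007556122096354763
top lips (array([ 521.1, -283.1]), array([198.2, 171.3]), 74.0) 1218
scene handle (array([ 500.2, -269.3]), array([132.7,  13.4]), 74.9) [0.11266758 0.12511709 0.13060424] station -0.02515623943787141 0.007102367024062045
scene lips (array([ 520.9, -293.6]), array([184.6, 170.3]), 74.1) 1770
```

View pics/s12.png

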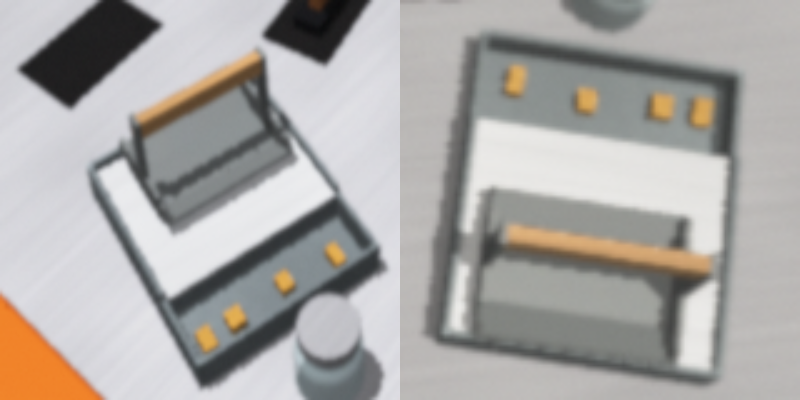

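The tote has been knocked about 27 mm towards the back fence (handle (535,240)–(710,265) in the right view). It is still inside, but I re-centre it. The shutter tab is back at its shut position, and the chips and scraper are fine.

>>> step_arm(
  claw=[0.05,0.05,0.05,0.05,0.05,0.05,0.05,0.05],
  linear=[
    [0.003,-0.02,0],
    [0.009,-0.058,0],
    [0.015,-0.096,0],
    [0.021,-0.134,0],
    [0.027,-0.172,0],
    [0.033,-0.21,0],
    [0.04,-0.25,0],
    [0.046,-0.288,0],
  ],
  twist=[
    [0,0,0.06],
    [0,0,0.15],
    [0,0,0.25],
    [0,0,0.35],
    [0,0,0.45],
    [0,0,0.55],
    [0,0,0.65],
    [0,0,0.75],
  ],
)

```text
t: 29.27
tcp_pos: [0.4851, -0.164, 0.2139]
ee_rot: [0.836, 0.549, -0.0, 0.0]
contact_force: [0.4, 0.3, 0.2]
grip_width: 0.569
gripper_force: 0.0
```

>>> step_arm(
  claw=[0.05,0.05,0.05,0.05,0.05,0.05],
  linear=[
    [0.006,-0.035,0],
    [0.012,-0.07,0],
    [0.0165,-0.1025,0],
    [0.0165,-0.1025,0],
    [0.0165,-0.1025,-0.02],
    [0.0165,-0.1025,-0.02],
  ],
  twist=[
    [0,0,0.08],
    [0,0,0.15],
    [0,0,0.15],
    [0,0,0.15],
    [0,0,0.15],
    [0,0,0.15],
  ],
)

```text
t: 29.77
tcp_pos: [0.4996, -0.264, 0.1905]
ee_rot: [0.794, 0.608, -0.002, -0.003]
contact_force: [-0.6, -0.5, -0.6]
grip_width: 0.562
gripper_force: 0.0
```

```bash
python3 - <<'E'
from h import *
s=monitor.sense();q=s['ee_rot'];print(s['t'],s['tcp_pos'],'yaw',np.degrees(2*np.arctan2(q[1],q[0]))-90)
im=grab('scene');C=cloud(im);x,y,z=np.moveaxis(C,-1,0);H,S,V=cv2.split(cv2.cvtColor(im['color'],cv2.COLOR_BGR2HSV))
w=(x>.4)&(x<.7)&(y>-.42)&(y<-.14)&(S>80)&(H<25)&(z>.1)&(z<.15); print(rect(C[w]))
E
```

```text
29.7667 [ 0.49960443 -0.26402351  0.19047619] yaw -15.12081545160693
(array([ 500. , -270.4]), array([133.7,  12.8]), 74.8)
```

>>> step_arm(
  claw=[0.05,0.05,0.05,0.05,0.002,0.002,0.002,0.002],
  linear=[
    [0,-0.004,-0.03],
    [0,-0.004,-0.06],
    [0,-0.004,-0.085],
    [0,-0.004,-0.089],
    [0,-0.004,-0.089],
    [0,-0.004,-0.089],
    [0,-0.004,-0.089],
    [0,-0.004,-0.089],
  ],
  twist=[
    [0,0,0],
    [0,0,0],
    [0,0,0],
    [0,0,0],
    [0,0,0],
    [0,0,0],
    [0,0,0],
    [0,0,0],
  ],
)

```text
t: 30.48
tcp_pos: [0.5019, -0.2699, 0.1076]
ee_rot: [0.794, 0.608, -0.0, 0.002]
contact_force: [0.2, 0.0, -0.2]
grip_width: 0.286
gripper_force: 0.0
```

>>> step_arm(
  claw=[0.002,0.002,0.002,0.002,0.002,0.002],
  linear=[
    [0,0,0],
    [0,0,0],
    [0,0,0],
    [0,0,0],
    [0,0,0],
    [0,0,0],
  ],
  twist=[
    [0,0,0],
    [0,0,0],
    [0,0,0],
    [0,0,0],
    [0,0,0],
    [0,0,0],
  ],
)

```text
t: 30.98
tcp_pos: [0.5002, -0.2694, 0.1058]
ee_rot: [0.794, 0.608, -0.001, 0.0]
contact_force: [-2.9, 1.0, 5.0]
grip_width: 0.134
gripper_force: 29.9
```

>>> step_arm(
  claw=[0.002,0.002,0.002,0.002,0.002,0.002,0.002,0.002],
  linear=[
    [0,0,0.01],
    [0,0,0.02],
    [0.012,-0.007,0.02],
    [0.023,-0.013,0.02],
    [0.023,-0.013,0.012],
    [0.023,-0.013,0.005],
    [0.023,-0.013,0.003],
    [0.023,-0.013,0.003],
  ],
  twist=[
    [0,0,0],
    [0,0,0],
    [0,0,-0.01],
    [0,0,-0.02],
    [0,0,-0.02],
    [0,0,-0.02],
    [0,0,-0.02],
    [0,0,-0.02],
  ],
)

```text
t: 31.65
tcp_pos: [0.5216, -0.2813, 0.1065]
ee_rot: [0.8, 0.6, -0.002, -0.002]
contact_force: [0.3, -0.0, -2.8]
grip_width: 0.134
gripper_force: 29.9
```

>>> step_arm(
  claw=[0.002,0.002,0.002,0.002,0.002],
  linear=[
    [0,0,-0.001],
    [0,0,-0.002],
    [0,0,-0.003],
    [0,0,-0.0035],
    [0,0,-0.0035],
  ],
  twist=[
    [0,0,0],
    [0,0,0],
    [0,0,0],
    [0,0,0],
    [0,0,0],
  ],
)

```text
t: 32.07
tcp_pos: [0.5231, -0.2821, 0.1059]
ee_rot: [0.8, 0.6, -0.001, -0.0]
contact_force: [-3.4, 2.1, 5.5]
grip_width: 0.135
gripper_force: 29.9
```

Standing on the plate. Release, rise and back away.

>>> step_arm(
  claw=[0.05,0.05,0.05,0.05,0.05,0.05,0.05,0.05],
  linear=[
    [0,0,0],
    [0,0,0],
    [0,0,0],
    [0,0,0],
    [0,0,0.01],
    [0,0,0.04],
    [0,0,0.08],
    [0,0,0.12],
  ],
  twist=[
    [0,0,0],
    [0,0,0],
    [0,0,0],
    [0,0,0],
    [0,0,0],
    [0,0,0],
    [0,0,0],
    [0,0,0],
  ],
)

```text
t: 32.73
tcp_pos: [0.5224, -0.2818, 0.2254]
ee_rot: [0.8, 0.6, -0.001, -0.001]
contact_force: [1.0, -1.4, -0.4]
grip_width: 0.568
gripper_force: 0.0
```

>>> step_arm(
  claw=[0.05,0.05,0.05,0.05,0.05,0.05,0.05],
  linear=[
    [0,0.03,0.03],
    [-0.01,0.07,0.03],
    [-0.02,0.11,0.03],
    [-0.03,0.15,0.03],
    [-0.04,0.18,0.03],
    [-0.04,0.18,0.03],
    [-0.04,0.18,0.03],
  ],
  twist=[
    [0,0,0],
    [0,0,0],
    [0,0,0],
    [0,0,0],
    [0,0,0],
    [0,0,0],
    [0,0,0],
  ],
)

```text
t: 33.32
tcp_pos: [0.4832, -0.1013, 0.2558]
ee_rot: [0.799, 0.601, -0.0, 0.001]
contact_force: [0.4, -0.4, 0.3]
grip_width: 0.566
gripper_force: 0.0
```

```bash
python3 look.py; python3 - <<'E'
from h import *
a=np.radians(-16.1);u=np.array([np.cos(a),np.sin(a)]);v=np.array([-np.sin(a),np.cos(a)])
for n in('top','scene'):
    im=dict(np.load(n+'L.npz'));C=cloud(im);x,y,z=np.moveaxis(C,-1,0);H,S,V=cv2.split(cv2.cvtColor(im['color'],cv2.COLOR_BGR2HSV))
    r=(x>.4)&(x<.7)&(y>-.42)&(y<-.14)
    w=big(r&(S>80)&(H<25)&(z>.1)&(z<.15)); R=rect(C[w]); d=R[0]/1000-[.5224,-.2831]; print(n,'handle',R,np.percentile(z[w],[5,50,95]),'station',d@u,d@v)
cv2.imwrite('pics/s13.png',cv2.resize(np.load('topL.npz')['color'],(800,600)))
E
```

```text
t 33.3167 [ 0.48322869 -0.10125314  0.25581496] [ 7.99013998e-01  6.01311433e-01 -3.31256416e-04  1.03992182e-03] yaw_y -16.072188658152598 q [-0.26 -0.1   1.96 -0.    1.28  0.03] 0.5662778133350517
top scr grip none
top handle none
top tote body (array([714.6, 132. ]), array([16.3,  2.7]), -61.3) [0.013 0.039] 28
top sheet (array([492.8, 268.4]), array([158.9,  47.2]), 23.6) [0.081 0.087] 1010
top tab (array([495. , 250.7]), array([54. ,  4.8]), 24.6) [0.104 0.117] 54
scene scr grip (array([441.3, -16.3]), array([48.3, 16.1]), -78.5) [0.033 0.07 ] 158
scene handle none
scene tote body none
scene sheet (array([542.3, 286.5]), array([49., 49.]), -60.8) [0.08  0.086] 131
scene tab (array([500.6, 249.4]), array([52.6, 12.9]), 24.6) [0.103 0.115] 69
top handle (array([ 509.8, -318.2]), array([53.9, 12.2]), 73.0) [0.11359531 0.12842335 0.13166228] station -0.00237207301147218 -0.03721751294254146
scene handle (array([ 524.3, -283.6]), array([135.3,  14. ]), 74.5) [0.11298164 0.12532039 0.13066166] station 0.00196413771955063 4.6508264195723955e-05
```

View pics/s13.png

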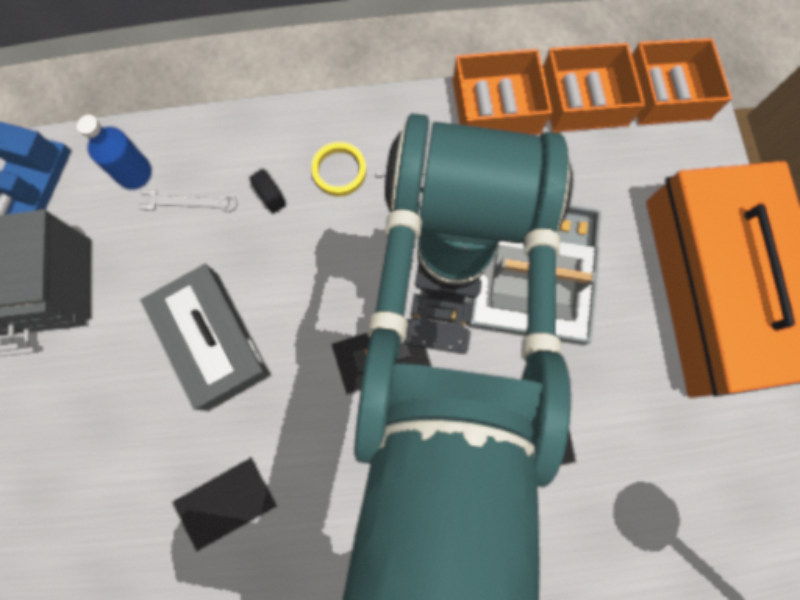

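Shutter shut (205,337) as at the start, no rods loose, and the tote centred (within 2 mm in the scene view). The arm is clear, so I hand the job in.

```bash
python3 -c "
from bench import sign_off
print(sign_off())"
```

```text
the job is handed in; nothing more can be done
None
```

I handed the job in at about 33 s of robot time; the sign-off returned no verdict. All four offcuts are in the trough, the shutter is shut, and the scraper stands on its pad. The tote is empty and centred on the plate, after I put it back from a knock of about 27 mm. I directly saw only one rod inside the bin; that the rest are in is inferred from the empty tote and nothing loose on the bin or bench.

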